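# Fish the parts basket out of the dip tank

### The job

Take the red-handled hook rod from its slotted stand, hook the wire basket by its yellow bail down inside the blue dip tank and lift it out on the hook, with the nut still in it; do not touch the basket with the gripper. Set the basket down gently and upright in the drain tray, unhook it, then hang the rod back upright in the slot of its stand. Leave the mug alone.

Things in the scene. Friction and masses are not known exactly. Their poses are not given: they have to be found in the camera images.
- hook_rod: Steel hook rod, 150 g, red handle with black bands. Origin on its axis at the underside of its 26 x 26 x 5 mm collar; z runs up the handle, 18 x 18 mm (sides along x, y), z = 5 to 68 mm, good grip at z = 36. Below: 7 mm bar on the axis to z = -58, bending to x = -12, down there to z = -92, then a U hook in the x-z plane (see hook_bowl). Starts upright, collar on the stand.
- hook_bowl (a point): Bar centre at the bottom of the U hook, on the handle's axis, 100 mm below the rod's origin. Mouth up: shank at x = -12 mm, upturned tip at x = +12 mm whose bar centre ends 8 mm above the bowl. Bar 7 mm thick, so the mouth is 17 mm wide, the hook's outside spans 31 mm along x and 7 mm along y, and its tip tops out 11.5 mm above this point.
- stand: Fixed grey stand, base 110 x 90 mm; origin centre of underside. Top plate 80 x 60 x 8 mm, upper face z = 120 mm, with a closed central slot 46 (x) x 13 (y) mm. Lowered from above, hook along the slot, the rod passes in till its collar rests on the plate (rod origin at z = 120); straight up takes it out. Rod starts with x along the stand's x (0.05 rad). Stand and tray may have swapped places.
- tank: Fixed blue upright box, open at the top, dry, steel rim, brass drain plug on its -x side; origin centre of underside, z up. Bore 100 (x) x 70 (y) mm, clear from the rim at z = 145 mm down to two ledges along the long walls, tops at z = 38 mm, on which the basket's lip hangs. Rim outside 122 x 92 mm.
- basket: Loose steel wire basket, about 150 g, a nut in it; origin centre of underside, z up. Body 70 (x) x 52 (y) mm, flat lip 90 x 64 mm at z = 24 to 27 mm. Rigid bail of 5 mm yellow bar arches over it in the y-z plane (x = 0), from the lip (y = +-28) via y = +-27, z = 42 to its top, z = 64 mm. Starts hanging in the tank, underside at tank z = 14 mm, centred (2 mm), axes along the tank's (0.03 rad).
- bail_top (a point): Centre of the bail's bar at its highest point, 64 mm above the basket's underside.
- big_nut: Steel hexagon nut, 36 x 41 x 19 mm, about 140 g, lying flat and loose on the basket's floor (2.5 mm thick); origin at the centre of its underside.
- tray: Fixed aluminium drain tray, outside 170 (x) x 150 (y) x 18 mm, walls 4 mm, with flat grey plastic ribs whose tops are 8 mm above the bench; origin at the centre of the underside, z up.
- mug: Black mug, 82 mm wide, 95 mm high, bystander, left alone; origin on its underside.
Mind the look-alikes: they are no part of the job. Leave any white look-alike of the basket alone.

How it is judged:
By the outcome, as a careful person would: the job done as asked, in the order asked, and still so for the second after the job is handed in, with the robot touching nothing.
It also fails if it takes over 67 s, if anything falls off the work surface, if the arm or the gripper's body presses on something with over 40 N, if the wrist force passes 120 N, or if a joint passes its speed limit or range.

### The arm

A 6-joint arm with a two-finger parallel gripper is mounted at the origin on the work surface; the furniture and walls round the work are solid. World frame = base frame: x ahead of the robot, y to its left, z up, the work surface at z = 0. Lengths are in mm, angles in rad, forces in N, time in s.
With the tool pointing down it reaches from about 275 to 750 mm from the base axis. Payload 10.2 kg.
Tool frame: the origin (TCP) lies at the very end of the fingers, on their centre line; the grasp point (between the pads) lies 19 mm behind it (ctrl.tcp_to_grasp is the distance from the TCP to the grasp point, in mm); z points along the fingers, y is the direction in which the jaws open and shut (so a half turn about z gives the same grasp; the last joint's range is limited). The gripper opens to 85 mm and grips with 20 to 120 N. Pads are 22 mm wide; open, the fingers measure 114 mm over their backs; the gripper's body (76 mm by 85 mm) begins 54 mm behind the grasp point. The pads swing forward as they close: fully open they stand 13 mm farther back than shut.
Start: joints at [-1.424, 0.313, 1.498, -0, 1.331, -0.223], TCP at [189.738, -489.521, 231.294] pointing down, gripper open.
Joint ranges: [-2.94, 2.94], [-0.97, 2.17], [0.19, 2.56], [-1.23, 4.37], [0.02, 3.11], [-2.88, 2.88]. Speed limits (rad/s): [2.39, 2.39, 3.01, 3.14, 3.14, 3.14].

### API

Orientations are given as a unit quaternion [w, x, y, z].
In Python, from rig import ctrl, cams, job gives the robot as it stands. The module is installed in compiled form; this text tells all that it offers.
- The arm moves only by the tool drive_tool, never from a script. Its arguments are lists of equal length, an entry for each row: "gripper": the opening, from 0 (shut) to 1 (fully open); "dp": the shift along the tool's x, y, z normalised to -1 to 1, where 1 is 0.2 m, a list of three; "twist": the turn about the tool's z normalised to -1 to 1, where 1 is 90 degrees. In form: {"gripper": [gripper, ...], "dp": [[tx, ty, tz], ...], "twist": [twist, ...]}. A call has 1 to 20 rows; each row is the pose to reach, as a shift and turn from the pose commanded when the call began, along the tool's axes at that moment; what a row does not reach only later rows make up. A row lasts 1/10 s, in which the tool goes at most 50 mm and 8.59 degrees, less where a joint would pass 70% of its speed; a pose out of reach is approached as far as the arm can. A call with a number of a shift or a turn outside -1 to 1 is refused whole. A call with a gripper value outside its range is refused whole. The fingers move at their own pace and stop on an object; "newtons" is the grip in N (left out, the last holds). Time passes only in rows, so rows that repeat a pose let the fingers close. It gives the time, the measured TCP pose, the force and the opening at its end, in the units of the state.
- ctrl.sense(): the state, without advancing time (a new reading comes with each control period).
- cams.capture(name): name is "scene" or "top" or "wrist"; returns a dict with "pixels" (480x640x3 uint8, red, green, blue), "camera_matrix" (3x3 intrinsics, pixels), "xyz" and "orientation" of the camera in the world; the wrist camera has in their place "hand_eye" (4x4, takes a point from camera to tool coordinates, whose origin is the TCP and whose axes are the flange's). Camera axes: x right, y down, z forward; pixel columns grow to the right and rows downward; lengths in mm; the calibration is good to about 2 mm. A picture is of the moment at which its call begins: read the wrist's pose just before it. There is no depth.
- job.finish_job(): hands the job in, once; it reports no verdict.
The state is a dict: "time_s": time; "joints": joint angles; "dq": joint speeds; "tau": joint torques, N m; "eef_pos": TCP position; "ee_rot": TCP orientation; "force": force on the tool from outside, world axes, zero at the start; "wrist_torque": the same for the moment, N m; "grip_width": opening from 0.0 (shut) to 1.0 (fully open).
Only numpy, scipy, OpenCV 4.12 (cv2) and the standard library are available. Lean on these libraries where they do the work, as an engineer would, in place of code of your own. Each camera call takes 0.05 s, during which the arm holds its last target.

## Working session

There is one attempt and no reset: what is moved stays moved. The work goes in short steps, Python scripts to look and compute and a tool call to move; the robot and the scene stay as the last step left them, time stands still between calls to the robot, and variables do not carry over. Pictures are saved under pics/ and viewed, and the job is handed in when it is done.

Besides the shell and the picture viewer there is one more tool, called after "Emit:" in YAML: its name, and indented under it one key for each argument. drive_tool: Moves the arm, as the interface text tells. Scaled input: -1 to 1 covers 0.2 m each way for a shift and 90 degrees each way for a turn. Its arguments: {"type":"object","properties":{"gripper":{"type":"array","items":{"type":"number"}},"dp":{"type":"array","items":{"type":"array","items":{"type":"number"}}},"twist":{"type":"array","items":{"type":"number"}},"newtons":{"type":"number"}},"required":["gripper","dp","twist"]}

```bash
mkdir -p pics; ls; cat > h.py <<'E'
from rig import ctrl,cams,job
import numpy as np,cv2
from scipy.spatial.transform import Rotation as R
def q2R(q): return R.from_quat([q[1],q[2],q[3],q[0]]).as_matrix()
def cap(name,fn=None):
    s=ctrl.sense(); c=cams.capture(name)
    if name=="wrist":
        T=np.eye(4);T[:3,:3]=q2R(s["ee_rot"]);T[:3,3]=s["eef_pos"];T=T@np.array(c["hand_eye"])
    else:
        T=np.eye(4);T[:3,:3]=q2R(c["orientation"]);T[:3,3]=c["xyz"]
    im=np.array(c["pixels"])[:,:,::-1].copy()
    if fn: cv2.imwrite("pics/"+fn+".png",im); np.savez("pics/"+fn+".npz",T=T,K=c["camera_matrix"])
    return im,np.array(c["camera_matrix"]),T
def load(fn):
    d=np.load("pics/"+fn+".npz"); return cv2.imread("pics/"+fn+".png"),d["K"],d["T"]
def ray(K,T,u,v):
    d=T[:3,:3]@np.linalg.solve(K,[u,v,1.]); return T[:3,3],d/np.linalg.norm(d)
def onz(K,T,u,v,z):
    o,d=ray(K,T,u,v); return o+d*(z-o[2])/d[2]
def tri(*rs):
    A=np.zeros((3,3));b=np.zeros(3)
    for o,d in rs:
        P=np.eye(3)-np.outer(d,d);A+=P;b+=P@o
    p=np.linalg.solve(A,b); return p,[float(np.linalg.norm((np.eye(3)-np.outer(d,d))@(p-o))) for o,d in rs]
def proj(K,T,p):
    q=K@(T[:3,:3].T@(np.array(p)-T[:3,3])); return q[:2]/q[2]
E
python3 - <<'E'
from h import *
np.set_printoptions(precision=3,suppress=True)
print(ctrl.sense(),ctrl.tcp_to_grasp)
for n in ["scene","top","wrist"]:
    im,K,T=cap(n,n+"0"); print(n,K,T)
E
```

```text
pics
{'time_s': 0.0, 'joints': array([-1.424,  0.313,  1.498,  0.   ,  1.331, -0.223]), 'dq': array([ 0.   , -0.001,  0.001, -0.002, -0.001, -0.001]), 'tau': array([  0.001, -41.226, -25.975,  -0.   ,   0.004,   0.   ]), 'eef_pos': array([ 189.703, -489.241,  230.718]), 'ee_rot': array([-0.001,  0.983,  0.184,  0.   ]), 'force': array([-0.189,  0.099, -0.657]), 'wrist_torque': array([ 0.038, -0.058, -0.007]), 'grip_width': 0.9986134141060169} 18.700000000000003
scene [[499.41    0.    317.196]
 [  0.    499.41  227.151]
 [  0.      0.      1.   ]] [[   0.635   -0.441    0.634 -427.005]
 [  -0.772   -0.382    0.508 -545.599]
 [   0.018   -0.812   -0.583  815.181]
 [   0.       0.       0.       1.   ]]
top [[559.349   0.    314.236]
 [  0.    559.349 238.225]
 [  0.      0.      1.   ]] [[  -0.03    -0.979    0.2     59.354]
 [  -1.       0.029   -0.01   106.711]
 [   0.004   -0.2     -0.98  1469.376]
 [   0.       0.       0.       1.   ]]
wrist [[427.319   0.    319.98 ]
 [  0.    427.319 237.754]
 [  0.      0.      1.   ]] [[   0.361   -0.888   -0.286  264.154]
 [  -0.933   -0.344   -0.11  -461.758]
 [  -0.       0.307   -0.952  372.189]
 [   0.       0.       0.       1.   ]]
```

View pics/scene0.png

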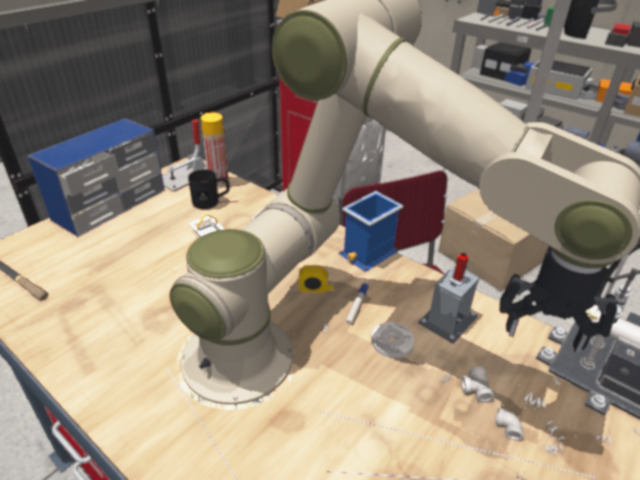

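View pics/top0.png

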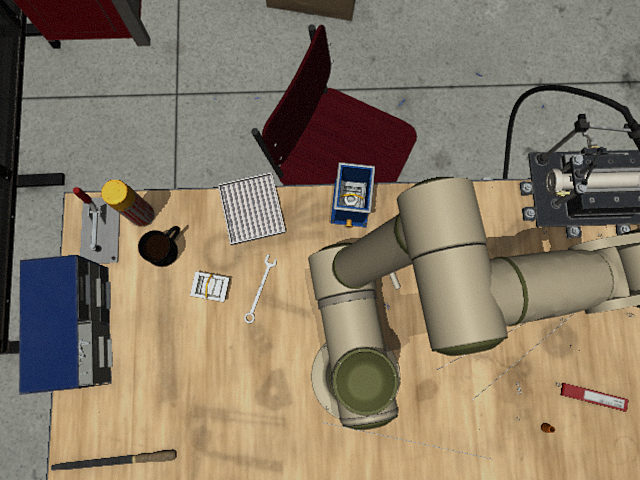

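View pics/wrist0.png

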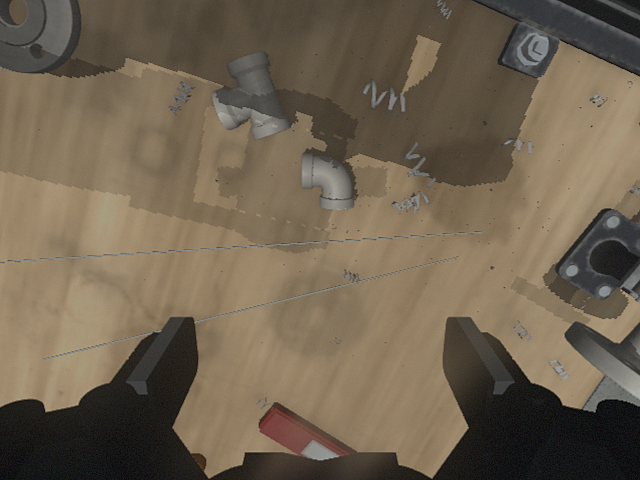

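The scene view shows the grey stand with the red handle at (462,268) and the blue tank at (372,230). The top view shows the tray at (252,208), the tank at (353,195), the yellow-bailed basket in the tank at (353,197), a white basket decoy at (210,285) and the mug at (158,247). 

Possible mix-ups: the red-handled thing on the stand at scene (462,268), versus the red-handled clamp at scene (197,135) / top (79,193), versus the red box at top (594,397). By the description I choose scene (462,268).

```bash
python3 - <<'E'
from h import *
np.set_printoptions(precision=1,suppress=True)
im,K,T=load("scene0")
cv2.imwrite("pics/crop1.png",cv2.resize(im[230:350,410:500],None,fx=6,fy=5,interpolation=cv2.INTER_CUBIC)[:600])
print("handle top",onz(K,T,463,257,188),"tank rim",[onz(K,T,u,v,145) for u,v in [(343,205),(370,193),(403,206),(375,224)]])
hsv=cv2.cvtColor(im,cv2.COLOR_BGR2HSV)
im,K,T=load("top0")
print("tray",[onz(K,T,u,v,18) for u,v in [(220,185),(271,175),(285,233),(232,243)]])
print("tank",[onz(K,T,u,v,145) for u,v in [(339,163),(375,165),(371,224),(332,222)]])
cv2.imwrite("pics/crop2.png",cv2.resize(im[150:260,200:400],None,fx=4,fy=4,interpolation=cv2.INTER_CUBIC))
E
```

```text
handle top [ 366.2 -285.6  188. ] tank rim [array([414.2,  49.3, 145. ]), array([504.2,  30.9, 145. ]), array([507.6, -65. , 145. ]), array([398.6, -55.9, 145. ])]
tray [array([509.6, 341.8,  18. ]), array([533.9, 203.8,  18. ]), array([372., 169.,  18.]), array([349.1, 309.5,  18. ])]
tank [array([518.7,  26. , 145. ]), array([510.9, -63.3, 145. ]), array([360.9, -45.7, 145. ]), array([368.7,  48.8, 145. ])]
```

View pics/crop1.png

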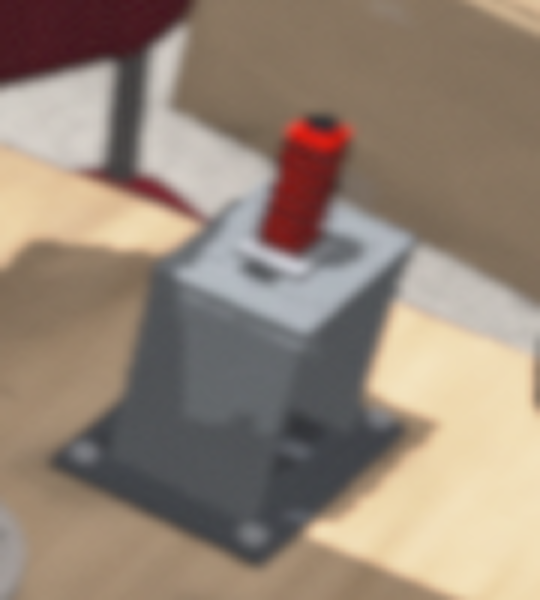

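View pics/crop2.png

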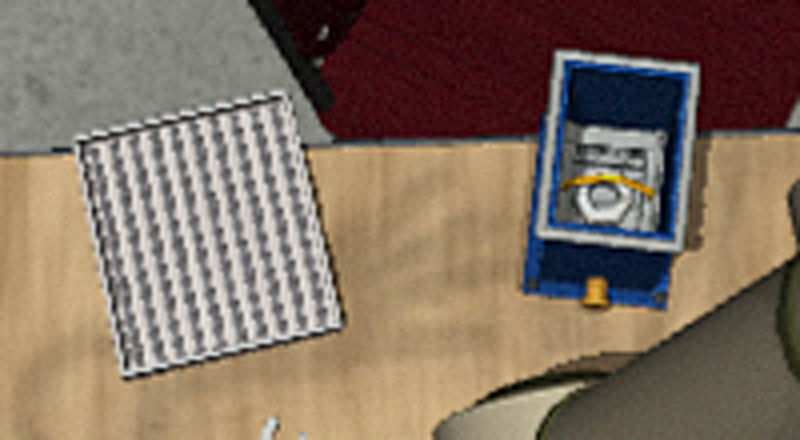

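The crop confirms a red handle with black bands, steel collar on the grey slotted plate. I'll move above it for close looks.

```bash
cat >> h.py <<'E'
def plan(tgt,yaw=None):
    """tgt world TCP; yaw = desired world heading of tool x (rad)"""
    s=ctrl.sense();Rm=q2R(s["ee_rot"]);d=Rm.T@(np.array(tgt,float)-s["eef_pos"])
    h=np.arctan2(Rm[1,0],Rm[0,0]); o=[round(float(x)/200,4) for x in d]
    tw=None
    if yaw is not None:
        w=(yaw-h+np.pi)%(2*np.pi)-np.pi; tw=round(float(-w)/(np.pi/2),4) # tool z is down
    print("heading",round(float(h),4),"dist",round(float(np.linalg.norm(d)),1),"dp",o,"twist",tw)
E
python3 -c "
from h import *
plan([340,-300,310]);plan([300,-340,310]); print(q2R(ctrl.sense()['ee_rot']).round(3))"
```

```text
heading 0.3697 dist 254.4 dp [1.0429, -0.6115, -0.3948] twist None
heading 0.3697 dist 201.8 dp [0.7841, -0.4973, -0.395] twist None
[[ 0.932  0.361 -0.   ]
 [ 0.361 -0.932  0.001]
 [ 0.    -0.001 -1.   ]]
```

Emit:
drive_tool:
  gripper: [1, 1, 1, 1, 1, 1, 1, 1]
  dp:
    - [0.1, -0.1, -0.2]
    - [0.3, -0.2, -0.3]
    - [0.5, -0.3, -0.4]
    - [0.784, -0.5, -0.4]
    - [0.784, -0.5, -0.4]
    - [0.784, -0.5, -0.4]
    - [0.784, -0.5, -0.4]
    - [0.784, -0.5, -0.4]
  twist: [0, 0, 0, 0, 0, 0, 0, 0]

```text
time_s: 0.95
eef_pos: [299.2, -340.5, 311.0]
ee_rot: [-0.0, 0.983, 0.183, -0.0]
force: [0.2, -0.5, 0.4]
grip_width: 1.0
```

```bash
python3 -c "
from h import *
cap('wrist','w1');plan([380,-310,310])"
```

```text
heading 0.3683 dist 86.4 dp [0.4319, 0.0033, 0.0048] twist None
```

View pics/w1.png

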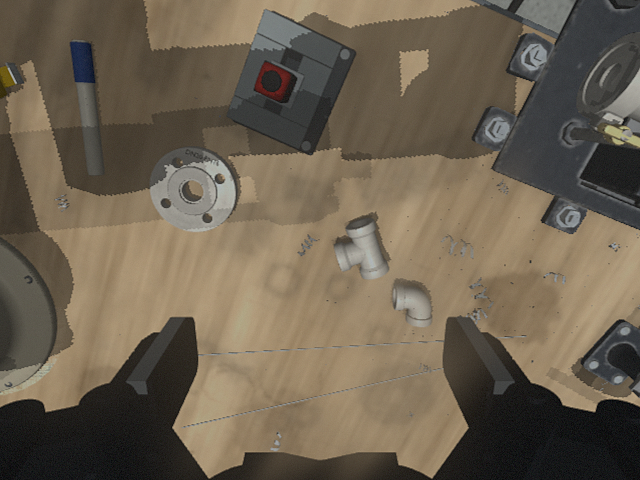

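The stand is at about (292,82) and the handle top at (272,81). I'll move nearer for a second view.

```bash
python3 -c "
from h import *
im,K,T=load('w1');p=onz(K,T,272,81,188);print(p)
plan([p[0]-40,p[1]-15,310])"
```

```text
[ 373.46645011 -283.22192892  188.        ]
heading 0.3683 dist 54.4 dp [0.236, -0.1354, 0.0049] twist None
```

Emit:
drive_tool:
  gripper: [1, 1, 1, 1, 1, 1]
  dp:
    - [0.1, -0.07, 0]
    - [0.236, -0.136, 0]
    - [0.236, -0.136, 0]
    - [0.236, -0.136, 0]
    - [0.236, -0.136, 0]
    - [0.236, -0.136, 0]
  twist: [0, 0, 0, 0, 0, 0]

```text
time_s: 1.6
eef_pos: [333.5, -297.9, 311.2]
ee_rot: [-0.0, 0.983, 0.183, -0.0]
force: [-0.1, -0.3, 0.2]
grip_width: 1.001
```

```bash
python3 -c "
from h import *
im,K,T=cap('wrist','w2');cap('top','t2');cv2.imwrite('pics/w2c.png',cv2.resize(im[0:300,150:450],None,fx=2,fy=2,interpolation=cv2.INTER_CUBIC))"
```

```text
(no output)
```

View pics/w2c.png

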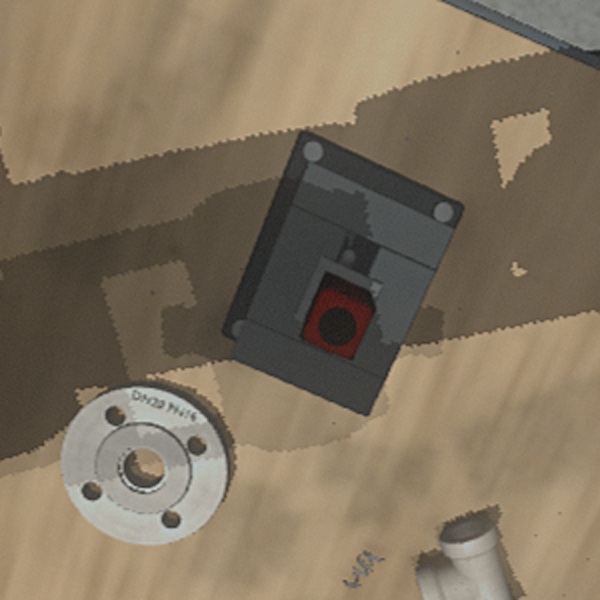

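View pics/t2.png

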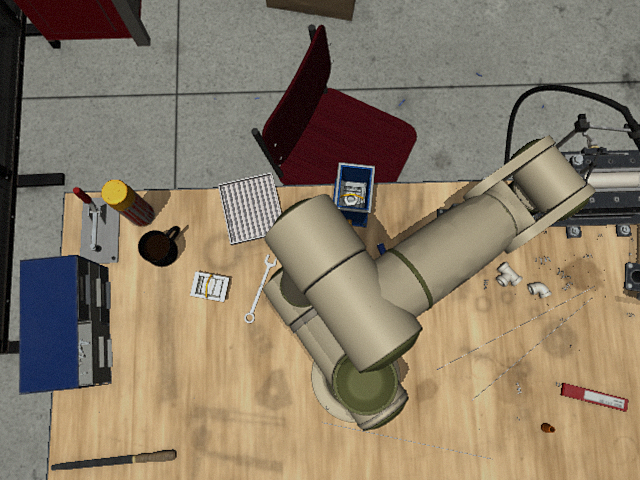

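The handle's black top spot is at about (319,162) in w2, with the slot running up-right along the stand's long side. Now the measurements: height by triangulation and yaw from edges.

```bash
python3 - <<'E'
from h import *
np.set_printoptions(precision=2,suppress=True)
def spot(fn):
    im,K,T=load(fn);hsv=cv2.cvtColor(im,cv2.COLOR_BGR2HSV)
    m=((hsv[...,0]<8)|(hsv[...,0]>172))&(hsv[...,1]>120)&(hsv[...,2]>60)
    m=m.astype(np.uint8);n,l,st,c=cv2.connectedComponentsWithStats(m)
    for i in range(1,n):
        if st[i,4]>100: print(fn,st[i],c[i])
    return im,K,T,m
for f in ['w1','w2']: spot(f)
a=load('w1');b=load('w2')
cv2.imwrite('pics/z.png',np.hstack([cv2.resize(a[0][40:120,232:312],None,fx=5,fy=5,interpolation=cv2.INTER_CUBIC),cv2.resize(b[0][122:202,280:360],None,fx=5,fy=5,interpolation=cv2.INTER_CUBIC)]))
E
```

```text
w1 [255  62  35  38 555] [272.49  80.72]
w2 [302 145  34  34 465] [318.57 160.4 ]
```

View pics/z.png

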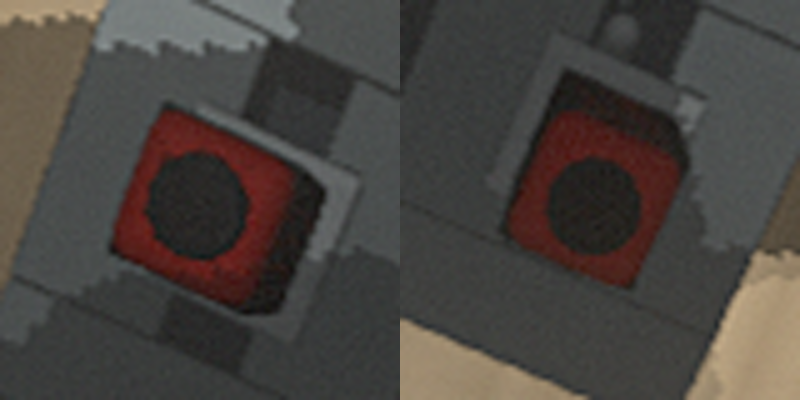

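```bash
python3 - <<'E'
from h import *
np.set_printoptions(precision=2,suppress=True)
_,K,T1=load('w1');_,K,T2=load('w2')
print("disc",tri(ray(K,T1,271.0,80.6),ray(K,T2,318.4,162.6)))
_,Ks,Ts=load('scene0')
# stand edges in w2c -> px
def L(a,b,z,s=2,o=(150,0)):
    P=[onz(K,T2,(x+.5)/s-.5+o[0],(y+.5)/s-.5+o[1],z) for x,y in(a,b)];d=P[1]-P[0];return np.arctan2(d[1],d[0]),np.linalg.norm(d)
print("plate right",L((437,268),(370,415),120)); print("plate bottom",L((232,355),(370,415),120))
print("base left",L((305,130),(228,335),8),"base top",L((305,130),(462,205),8))
o=(280,122)
print("handle edges",L((285,160),(232,288),188,5,o),L((105,235),(232,288),188,5,o))
c,_=tri(ray(K,T1,271.0,80.6),ray(K,T2,318.4,162.6))
for yaw in (0,):
  pass
p=[onz(K,T2,280+222/5,122+28/5,z) for z in(20,28,31,40,60,116)];print("slot thing",[(q-c).round(1) for q in p])
E
```

```text
disc (array([ 373.49, -282.75,  189.05]), [0.028471771651395035, 0.028471771651300014])
plate right (np.float64(3.1009627827151527), np.float64(62.37557257250861))
plate bottom (np.float64(-1.6210078512188588), np.float64(59.32613411843207))
base left (np.float64(3.1147514060019317), np.float64(107.10734242314413)) base top (np.float64(-1.6225624357728952), np.float64(84.77228393318782))
handle edges (np.float64(3.123058272011177), np.float64(17.01184067603716)) (np.float64(-1.5996733046330154), np.float64(17.05768909941978))
slot thing [array([  11.9,   -1.2, -169.1]), array([  12.4,   -1. , -161.1]), array([  12.5,   -0.9, -158.1]), array([  13. ,   -0.6, -149.1]), array([  14. ,    0. , -129.1]), array([ 16.9,   1.8, -73.1])]
```

The handle top disc triangulates to (373.5, -282.8, 189.0), against an expected 188. The handle is 17 mm wide with yaw ≈ -0.03. The round tip seen in the slot lies 12 mm towards world +x, so rod x ≈ world +x. I'll align over it.

```bash
python3 -c "
from h import *
plan([373.5,-282.8,240],-0.03);plan([373.5,-282.8,137.3],-0.03);print(ctrl.sense()['joints'])"
```

```text
heading 0.3687 dist 83.0 dp [0.213, 0.0025, 0.356] twist 0.2538
heading 0.3687 dist 179.0 dp [0.2131, 0.0026, 0.8695] twist 0.2538
[-9.91709757e-01  8.87556826e-02  1.56541713e+00 -7.64610105e-05
  1.48761255e+00  2.10348182e-01]
```

Emit:
drive_tool:
  gripper: [1, 1, 1, 1, 1, 1, 1]
  dp:
    - [0.1, 0, 0.1]
    - [0.213, 0.002, 0.2]
    - [0.213, 0.002, 0.3]
    - [0.213, 0.002, 0.356]
    - [0.213, 0.002, 0.356]
    - [0.213, 0.002, 0.356]
    - [0.213, 0.002, 0.356]
  twist: [0.09, 0.18, 0.254, 0.254, 0.254, 0.254, 0.254]

```text
time_s: 2.4
eef_pos: [373.9, -282.7, 241.1]
ee_rot: [0.001, 1.0, -0.014, 0.001]
force: [0.6, -0.3, -0.6]
grip_width: 0.999
```

```bash
python3 -c "
from h import *
im,K,T=cap('wrist','w3');plan([373.5,-282.8,137.3],-0.03);print(ctrl.sense()['joints'])"
```

```text
heading -0.0286 dist 103.7 dp [-0.0024, 0.0003, 0.5186] twist 0.0009
[-8.98017221e-01  1.79446545e-01  1.64321050e+00 -4.57718364e-05
  1.31721968e+00  7.01373265e-01]
```

View pics/w3.png

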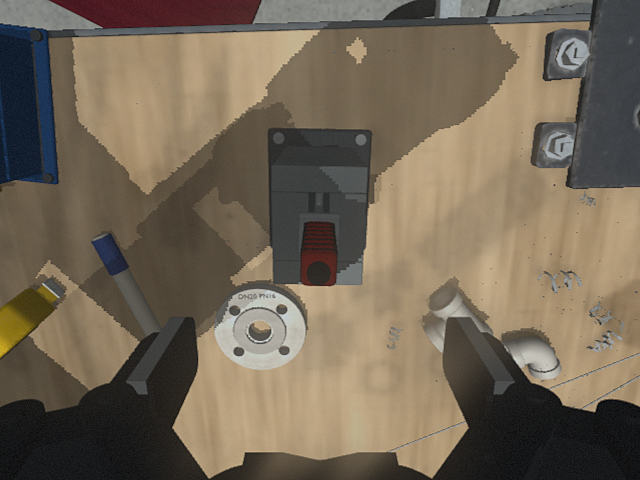

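The handle, at (318,270), is centred between the fingers (midpoint 320) and vertical in the picture, so it's aligned. Descend and grip.

Emit:
drive_tool:
  gripper: [1, 1, 1, 1, 1, 1, 1, 0, 0, 0, 0, 0, 0, 0, 0]
  dp:
    - [0, 0, 0.1]
    - [0, 0, 0.2]
    - [0, 0, 0.3]
    - [0, 0, 0.4]
    - [0, 0, 0.48]
    - [0, 0, 0.52]
    - [0, 0, 0.52]
    - [0, 0, 0.52]
    - [0, 0, 0.52]
    - [0, 0, 0.52]
    - [0, 0, 0.52]
    - [0, 0, 0.52]
    - [0, 0, 0.52]
    - [0, 0, 0.52]
    - [0, 0, 0.52]
  twist: [0, 0, 0, 0, 0, 0, 0, 0, 0, 0, 0, 0, 0, 0, 0]
  newtons: 60

```text
time_s: 3.95
eef_pos: [373.9, -282.2, 136.4]
ee_rot: [0.0, 1.0, -0.015, 0.0]
force: [-1.1, 1.5, 5.8]
grip_width: 0.203
```

```bash
python3 -c "
from h import *
print(ctrl.sense())"
```

```text
{'time_s': 3.95, 'joints': array([-8.97427530e-01,  2.93440424e-01,  1.79228318e+00,  6.26546104e-05,
        1.05536961e+00,  7.02476917e-01]), 'dq': array([ 9.05162540e-04,  7.08604929e-04,  5.65443808e-04, -1.00268844e-03,
        8.22359077e-05, -6.88070894e-04]), 'tau': array([-3.12714865e-01, -3.43863952e+01, -2.15003586e+01, -3.41338967e-02,
       -4.11043558e-01, -2.66174669e-03]), 'eef_pos': array([ 373.94269634, -282.23226276,  136.43873664]), 'ee_rot': array([ 1.75618617e-04,  9.99893835e-01, -1.45689786e-02,  1.79618698e-04]), 'force': array([-1.06963204,  1.53697516,  5.77432323]), 'wrist_torque': array([ 0.27175762,  0.12536546, -0.03754786]), 'grip_width': 0.20300428779937443}
```

Opening is 17 mm, so the handle is gripped. Lift straight up.

Emit:
drive_tool:
  gripper: [0, 0, 0, 0, 0, 0, 0, 0, 0, 0]
  dp:
    - [0, 0, -0.03]
    - [0, 0, -0.1]
    - [0, 0, -0.2]
    - [0, 0, -0.35]
    - [0, 0, -0.5]
    - [0, 0, -0.65]
    - [0, 0, -0.8]
    - [0, 0, -0.95]
    - [0, 0, -0.95]
    - [0, 0, -0.95]
  twist: [0, 0, 0, 0, 0, 0, 0, 0, 0, 0]

```text
time_s: 4.95
eef_pos: [373.7, -282.1, 325.7]
ee_rot: [-0.0, 1.0, -0.015, -0.0]
force: [1.0, -1.0, -1.8]
grip_width: 0.207
```

```bash
python3 -c "
from h import *
s=ctrl.sense();print(s['force'],s['wrist_torque'],s['eef_pos'])
a,K,T=cap('scene','s4');b,K,T=cap('wrist','w4')
cv2.imwrite('pics/s4c.png',cv2.resize(a[100:260,400:560],None,fx=3.7,fy=3.7,interpolation=cv2.INTER_CUBIC))"
```

```text
[ 0.96846854 -0.96801643 -1.8223831 ] [-0.08885856 -0.00980902 -0.0019565 ] [ 373.73874448 -282.07743892  325.72080852]
```

View pics/s4c.png

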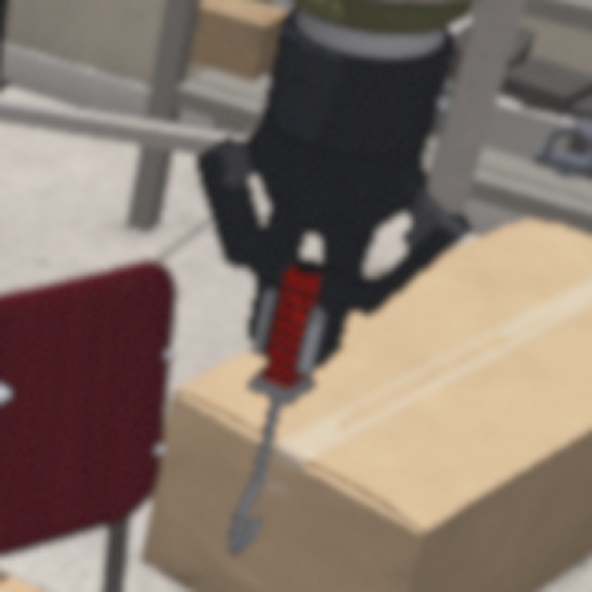

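View pics/w4.png

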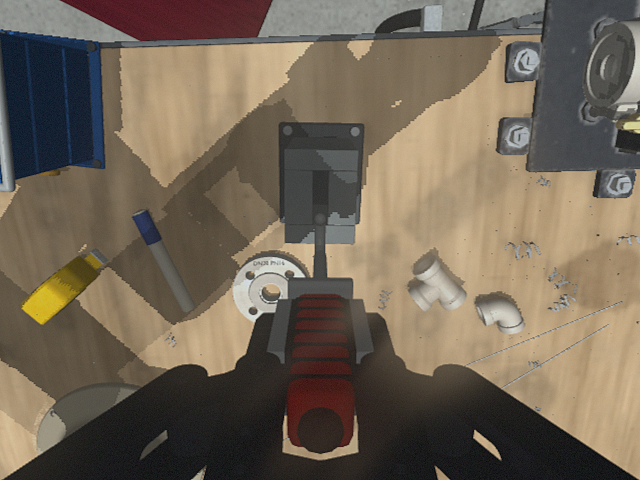

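The scene crop shows the rod hanging vertically. In the wrist view the hook tip at (319,217) faces forward along tool +x. Next, look into the tank from two places.

```bash
python3 - <<'E'
from h import *
_,K,T=load('w4');s=ctrl.sense();p=s['eef_pos'];Rm=q2R(s['ee_rot'])
for dx in(12,):
    print("tip pred",proj(K,T,p+Rm@np.array([dx,0,16.4+88.5])))
_,K,T=load('top0')
q=[onz(K,T,(u+.5)/4-.5+200,(v+.5)/4-.5+150,145) for u,v in[(555,50),(698,65),(684,250),(540,235)]]
print(np.array(q).round(1),np.mean(q,0));
for a,b in((3,0),(2,1)): d=q[b]-q[a];print(np.arctan2(d[1],d[0]),np.linalg.norm(d))
plan([380,0,330],-0.03);plan([350,-60,330],-0.03)
E
```

```text
tip pred [318.4156297  219.35026251]
[[521.   27.4 145. ]
 [508.7 -61.  145. ]
 [390.7 -46.3 145. ]
 [402.7  41.2 145. ]] [455.75066911  -9.67185128 145.        ]
-0.11567863189531065 119.10569031531932
-0.12339068764415184 118.88882412764778
heading -0.0293 dist 282.0 dp [-0.009, -1.4096, -0.0233] twist 0.0005
heading -0.0293 dist 223.2 dp [-0.1502, -1.1054, -0.0237] twist 0.0005
```

Emit:
drive_tool:
  gripper: [0, 0, 0, 0, 0, 0, 0, 0, 0, 0]
  dp:
    - [-0.03, -0.1, -0.02]
    - [-0.06, -0.3, -0.02]
    - [-0.09, -0.5, -0.02]
    - [-0.12, -0.7, -0.02]
    - [-0.15, -0.9, -0.02]
    - [-0.15, -1, -0.02]
    - [-0.15, -1, -0.02]
    - [-0.15, -1, -0.02]
    - [-0.15, -1, -0.02]
    - [-0.15, -1, -0.02]
  twist: [0.02, 0.04, 0.057, 0.057, 0.057, 0.057, 0.057, 0.057, 0.057, 0.057]

```text
time_s: 6.05
eef_pos: [349.7, -82.1, 329.7]
ee_rot: [-0.0, 0.998, -0.06, -0.0]
force: [0.3, -0.3, -1.4]
grip_width: 0.202
```

```bash
python3 -c "
from h import *
b,K,T=cap('wrist','w5');print(ctrl.sense()['eef_pos']);plan([385,0,330],-0.12)
cv2.imwrite('pics/w5c.png',cv2.resize(b[0:260,60:400],None,fx=2.3,fy=2.3,interpolation=cv2.INTER_CUBIC))"
```

```text
[349.71294006 -82.02300983 329.77414326]
heading -0.1199 dist 89.3 dp [0.1261, -0.4283, -0.0011] twist 0.0
```

View pics/w5c.png

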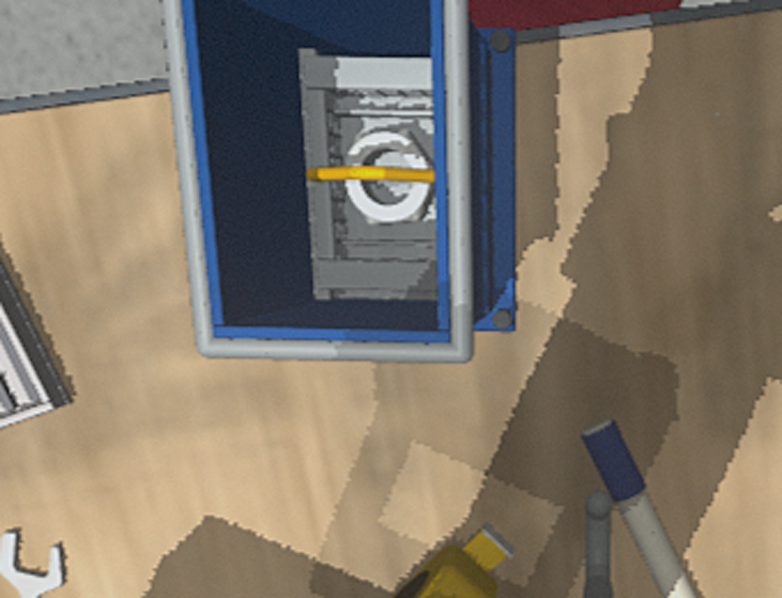

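The bail shows at crop (370,173), the nut inside at (390,180). Move to the centred view.

Emit:
drive_tool:
  gripper: [0, 0, 0, 0, 0, 0, 0]
  dp:
    - [0, -0.15, 0]
    - [0, -0.35, 0]
    - [0, -0.43, 0]
    - [0, -0.43, 0]
    - [0, -0.43, 0]
    - [0, -0.43, 0]
    - [0, -0.43, 0]
  twist: [0, 0, 0, 0, 0, 0, 0]

```text
time_s: 6.8
eef_pos: [359.9, 3.2, 330.0]
ee_rot: [0.0, 0.998, -0.06, -0.0]
force: [-0.7, 0.8, -1.1]
grip_width: 0.205
```

```bash
python3 -c "
from h import *
b,K,T=cap('wrist','w6');print(ctrl.sense()['eef_pos'])
cv2.imwrite('pics/w6c.png',cv2.resize(b[0:260,160:500],None,fx=2.3,fy=2.3,interpolation=cv2.INTER_CUBIC))"
```

```text
[359.90101813   3.34944658 330.05577272]
```

View pics/w6c.png

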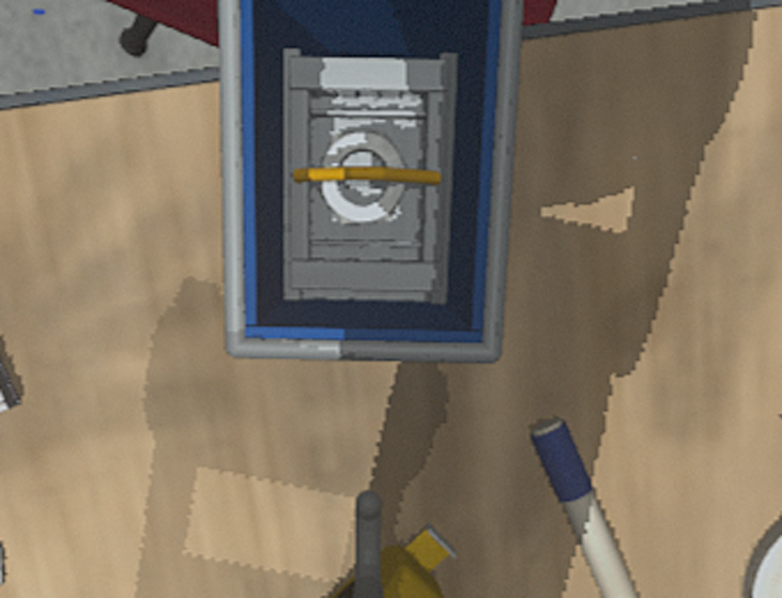

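```bash
python3 - <<'E'
from h import *
np.set_printoptions(precision=2,suppress=True)
I5,K,T5=load('w5');I6,K,T6=load('w6')
def ym(im):
    h=cv2.cvtColor(im,cv2.COLOR_BGR2HSV);return ((h[...,0]>14)&(h[...,0]<32)&(h[...,1]>190)&(h[...,2]>80)).astype(np.uint8)
def big(im,box):
    m=ym(im);k=np.zeros_like(m);k[box[1]:box[3],box[0]:box[2]]=m[box[1]:box[3],box[0]:box[2]]
    n,l,st,c=cv2.connectedComponentsWithStats(k);i=1+np.argmax(st[1:,4]);ys,xs=np.where(l==i);return xs,ys,st[i]
x5,y5,s5=big(I5,(180,60,270,90));x6,y6,s6=big(I6,(270,60,370,90));print(s5,s6)
e5=(x5.min()+0.0,y5[x5<=x5.min()+2].mean());e6=(x6.min()+0.,y6[x6<=x6.min()+2].mean());r6=(x6.max()+0.,y6[x6>=x6.max()-2].mean())
print(e5,e6,r6)
pl,err=tri(ray(K,T5,*e5),ray(K,T6,*e6));print("left knee",pl,err)
pr=onz(K,T6,*r6,pl[2]);print("right knee",pr,"sep",np.linalg.norm(pl-pr),"yaw",np.arctan2(*(pl-pr)[[1,0]])-np.pi/2)
mid=(pl+pr)/2;print("mid",mid)
# centerline of mid columns in w6 at z 78
um=(e6[0]+r6[0])/2;vm=y6[abs(x6-um)<6].mean();print("top in w6",um,vm,onz(K,T6,um,vm,78))
It,Kt,Tt=load('top0');xt,yt,st=big(It,(330,180,380,210));print(st)
# top: arc apex
xm=(xt.min()+xt.max())/2;vt=yt[abs(xt-xm)<3].mean()
print("tri top", xm,vt,tri(ray(K,T6,um,vm),ray(Kt,Tt,xm,vt)))
# rim
f=2.3;P=lambda T,u,v,ox,z:onz(K,T,(u+.5)/f-.5+ox,(v+.5)/f-.5,z)
a,b=P(T6,232,350,160,145),P(T6,499,356,160,145);c=P(T6,222,5,160,145);d=P(T6,522,5,160,145)
print("rim",a,b,np.linalg.norm(a-b),"yaw",np.arctan2(*(a-b)[[1,0]])-np.pi/2,np.arctan2(*(c-a)[[1,0]]),np.arctan2(*(d-b)[[1,0]]))
# bore corners near
a,b=P(T6,246,330,160,145),P(T6,484,338,160,145);print("bore near edge",a,b,(a+b)/2)
# basket lip corners z=14+27
L=[P(T6,u,v,160,41) for u,v in((287,50),(457,55),(446,303),(284,299))];print("lip",np.array(L),np.mean(L,0))
# hook tip
print("tip z",P(T6,369,500,160,330-16.4-88.5))
E
```

```text
[194  72  55   7 256] [294  73  33   5 125]
(np.float64(194.0), np.float64(75.375)) (np.float64(294.0), np.float64(75.36363636363636)) (np.float64(326.0), np.float64(74.63636363636364))
left knee [461.74  12.57  78.95] [0.01792868347850348, 0.01792868347851847]
right knee [459.03 -14.81  78.95] sep 27.508953929024422 yaw -0.09865166138710846
mid [460.39  -1.12  78.95]
top in w6 310.0 74.825 [460.59  -1.13  78.  ]
[341 194  22   5  32]
tri top 351.5 194.25 (array([459.54,  -4.32,  71.85]), [3.562762447235345, 3.562762447235352])
rim [407.51  41.76 145.  ] [395.04 -44.94 145.  ] 87.58900587128069 yaw -0.142825576394495 -0.1338691550746841 -0.14614488880248433
bore near edge [413.31  36.19 145.  ] [401.43 -40.54 145.  ] [407.37  -2.18 145.  ]
lip [[510.45  16.67  41.  ]
 [500.59 -49.92  41.  ]
 [405.98 -36.39  41.  ]
 [415.92  31.86  41.  ]] [458.23  -9.44  41.  ]
tip z [373.1    0.77 225.1 ]
```

```bash
python3 - <<'E'
from h import *
np.set_printoptions(precision=2,suppress=True)
I5,K,T5=load('w5');I6,K,T6=load('w6')
def ym(im):
    h=cv2.cvtColor(im,cv2.COLOR_BGR2HSV);return ((h[...,0]>10)&(h[...,0]<35)&(h[...,1]>140)&(h[...,2]>50)).astype(np.uint8)
for n,im,b in(('w5',I5,(180,62,265,88)),('w6',I6,(270,62,370,88))):
    m=ym(im)[b[1]:b[3],b[0]:b[2]];ys,xs=np.where(m);xs+=b[0];ys+=b[1];print(n,xs.min(),xs.max(),len(xs),[(c,ys[xs==c].mean().round(1)) for c in range(xs.min(),xs.max()+1,6)])
cv2.imwrite('pics/bb.png',np.vstack([cv2.resize(I5[10:140,185:265],None,fx=4,fy=4),cv2.resize(I6[10:140,280:360],None,fx=4,fy=4)]).reshape(2,520,320,3).transpose(1,0,2,3).reshape(520,640,3))
E
```

```text
w5 193 248 292 [(193, np.float64(75.5)), (199, np.float64(75.5)), (205, np.float64(75.0)), (211, np.float64(75.0)), (217, np.float64(74.5)), (223, np.float64(75.0)), (229, np.float64(75.0)), (235, np.float64(76.0)), (241, np.float64(76.0)), (247, np.float64(76.0))]
w6 288 351 321 [(288, np.float64(75.5)), (294, np.float64(75.0)), (300, np.float64(75.0)), (306, np.float64(75.0)), (312, np.float64(75.0)), (318, np.float64(75.0)), (324, np.float64(75.0)), (330, np.float64(76.0)), (336, np.float64(76.0)), (342, np.float64(76.0)), (348, np.float64(77.0))]
```

View pics/bb.png

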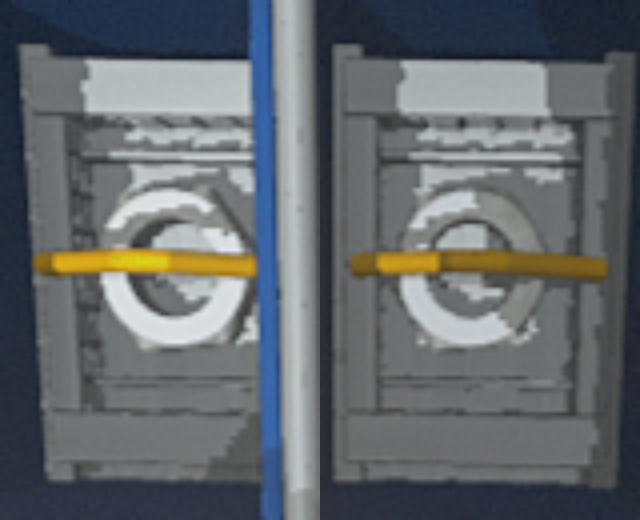

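```bash
python3 - <<'E'
from h import *
np.set_printoptions(precision=2,suppress=True)
I5,K,T5=load('w5');I6,K,T6=load('w6');It,Kt,Tt=load('top0')
pl,e=tri(ray(K,T5,193,75.5),ray(K,T6,287.5,75.5));print("left end",pl,e)
pr=onz(K,T6,351.5,77,pl[2]);print(pr,np.linalg.norm(pl-pr),"yaw",np.arctan2(*(pl-pr)[[1,0]])-np.pi/2, "mid",(pl+pr)/2)
for z in(72,78): print("top pt",onz(K,T6,319.5,75.7,z))
p=lambda x,y:((x+.5)/4-.5,(y+.5)/4-.5)
# ledge corners (z 38 expected): left img off (185,10), right img off(280,10)
for nm,A,B in(("ledge far-left",(20,44),(12,44)),("ledge near-left",(46,478),(14,482))):
    a=p(*A);b=p(*B);print(nm,tri(ray(K,T5,a[0]+185,a[1]+10),ray(K,T6,b[0]+280,b[1]+10)))
L=[onz(K,T6,280+p(*q)[0],10+p(*q)[1],38) for q in((12,44),(315,53),(296,486),(14,480))]
print(np.array(L),"ctr",np.mean(L,0)); 
for a,b in((3,0),(2,1)):d=L[b]-L[a];print(np.arctan2(d[1],d[0]),np.linalg.norm(d))
# top cam
cv2.imwrite('pics/tt.png',cv2.resize(It[180:215,335:375],None,fx=14,fy=14,interpolation=cv2.INTER_CUBIC))
E
```

```text
left end [463.65  19.59  56.18] [0.02097701934178106, 0.020977019341767447]
[455.4  -38.07  56.18] 58.25021015143323 yaw -0.14215347456413974 mid [459.52  -9.24  56.18]
top pt [459.21  -9.2   72.  ]
top pt [458.9   -9.17  78.  ]
ledge far-left (array([512.46,  18.68,  33.99]), [0.0485753925863952, 0.048575392586469264])
ledge near-left (array([415.77,  32.32,  36.64]), [0.4699291564434129, 0.46992915644350974])
[[511.84  18.44  38.  ]
 [501.64 -50.24  38.  ]
 [406.06 -36.62  38.  ]
 [415.85  32.19  38.  ]] ctr [458.85  -9.06  38.  ]
-0.14233083891952808 96.9651429680397
-0.1415412354275587 96.54427808508566
```

View pics/tt.png

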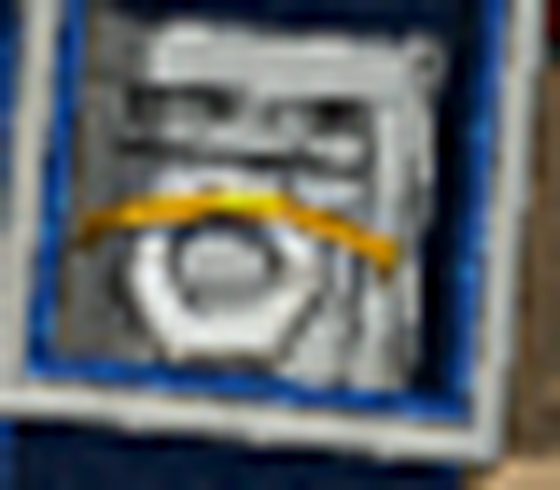

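The bail's left knee triangulates to z=56.2 (expected 56), width 58 (expected 59). The bail centre is (459, -9.1), tank yaw -0.142. The hook goes in 24 mm to the -x side of the bail.

```bash
python3 -c "
from h import *
plan([434.2,-5.6,330],-0.142);plan([434.2,-5.6,230],-0.142)"
```

```text
heading -0.1201 dist 74.8 dp [0.3742, -0.0001, 0.0002] twist 0.0139
heading -0.1201 dist 124.9 dp [0.3742, -0.0001, 0.5002] twist 0.0139
```

Emit:
drive_tool:
  gripper: [0, 0, 0, 0, 0, 0, 0, 0, 0, 0, 0, 0]
  dp:
    - [0.1, 0, 0]
    - [0.25, 0, 0]
    - [0.374, 0, 0]
    - [0.374, 0, 0]
    - [0.374, 0, 0]
    - [0.374, 0, 0.1]
    - [0.374, 0, 0.2]
    - [0.374, 0, 0.3]
    - [0.374, 0, 0.4]
    - [0.374, 0, 0.5]
    - [0.374, 0, 0.5]
    - [0.374, 0, 0.5]
  twist: [0.014, 0.014, 0.014, 0.014, 0.014, 0.014, 0.014, 0.014, 0.014, 0.014, 0.014, 0.014]

```text
time_s: 8.05
eef_pos: [434.0, -4.9, 231.0]
ee_rot: [0.0, 0.998, -0.07, 0.0]
force: [0.2, 0.3, -0.8]
grip_width: 0.201
```

```bash
python3 -c "
from h import *
b,K,T=cap('wrist','w7');s=ctrl.sense();print(s['eef_pos'],s['force']);plan([434.2,-5.6,175.4],-0.142)
p=s['eef_pos'];Rm=q2R(s['ee_rot']);print(proj(K,T,p+Rm@np.array([13,0,16.4+88.5])),proj(K,T,[459,-9.1,78]))
c,_,_=cap('scene','s7')
"
```

```text
[434.29246873  -5.01369592 231.34748358] [ 0.07908379 -0.35250042 -0.16024389]
heading -0.1409 dist 56.0 dp [-0.0006, 0.0029, 0.2797] twist 0.0007
[318.8352764  217.28299165] [319.75355336 182.65124721]
```

View pics/w7.png

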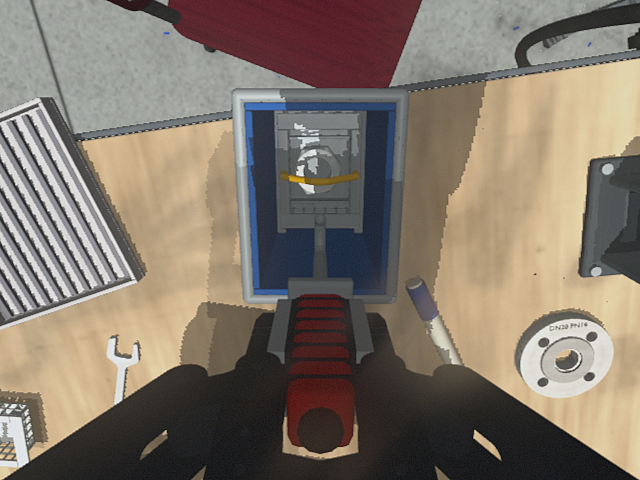

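The tip is at (320,220), the bail top at (320,182), both where predicted and laterally centred. Descend, then move +24 mm along tool x.

Emit:
drive_tool:
  gripper: [0, 0, 0, 0, 0, 0, 0, 0]
  dp:
    - [0, 0, 0.05]
    - [0, 0, 0.1]
    - [0, 0, 0.15]
    - [0, 0, 0.2]
    - [0, 0, 0.25]
    - [0, 0, 0.28]
    - [0, 0, 0.28]
    - [0, 0, 0.28]
  twist: [0, 0, 0, 0, 0, 0, 0, 0]

```text
time_s: 8.95
eef_pos: [434.3, -4.9, 174.2]
ee_rot: [0.0, 0.998, -0.07, 0.0]
force: [-0.2, -0.8, -0.5]
grip_width: 0.203
```

```bash
python3 -c "
from h import *
b,K,T=cap('wrist','w8');s=ctrl.sense();print(s['eef_pos'],s['force'])
p=s['eef_pos'];Rm=q2R(s['ee_rot']);print(proj(K,T,p+Rm@np.array([13,0,16.4+88.5])),proj(K,T,[459,-9.1,78]))
cv2.imwrite('pics/w8c.png',cv2.resize(b[60:300,200:440],None,fx=2.5,fy=2.5,interpolation=cv2.INTER_CUBIC))
"
```

```text
[434.3776917   -4.89309806 174.42906555] [-0.01576466 -0.19453419 -1.32122303]
[318.79801768 217.68743365] [319.97799797 201.36297665]
```

View pics/w8c.png

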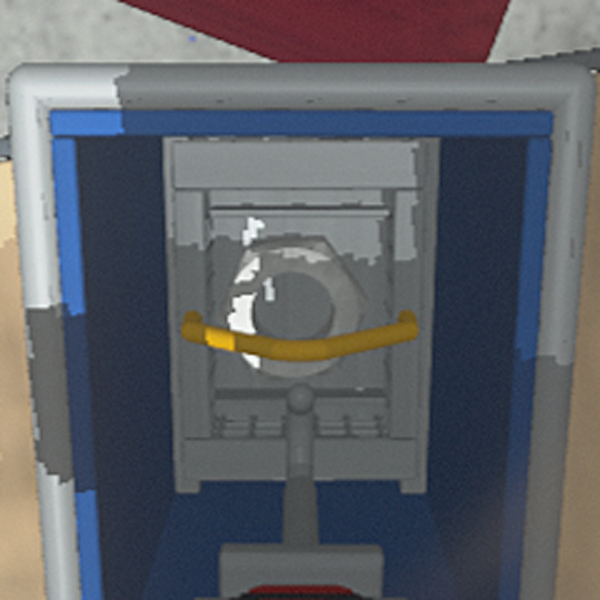

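The tip at crop (300,400) is just short of the bail at (300,348), centred and below its height. Slide under it and raise slowly.

Emit:
drive_tool:
  gripper: [0, 0, 0, 0, 0, 0, 0, 0]
  dp:
    - [0.03, 0, 0]
    - [0.06, 0, 0]
    - [0.09, 0, 0]
    - [0.118, 0, 0]
    - [0.118, 0, 0]
    - [0.118, 0, 0]
    - [0.118, 0, -0.03]
    - [0.118, 0, -0.03]
  twist: [0, 0, 0, 0, 0, 0, 0, 0]

```text
time_s: 9.8
eef_pos: [457.8, -8.2, 181.0]
ee_rot: [0.0, 0.998, -0.07, 0.001]
force: [0.2, 0.2, -1.1]
grip_width: 0.205
```

```bash
python3 -c "
from h import *
b,K,T=cap('wrist','w9');s=ctrl.sense();print(s['eef_pos'],s['force'])
cv2.imwrite('pics/w9c.png',cv2.resize(b[60:300,200:440],None,fx=2.5,fy=2.5,interpolation=cv2.INTER_CUBIC))
"
```

```text
[457.64876542  -8.18239369 180.62885708] [-0.33554422 -0.21570242 -1.84799386]
```

View pics/w9c.png

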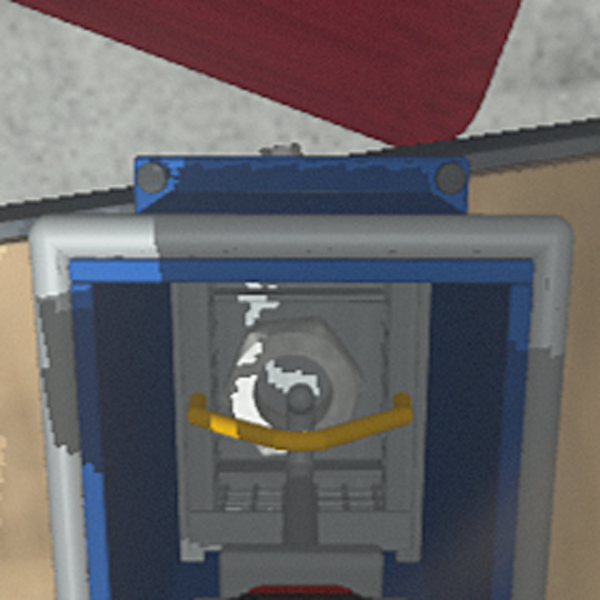

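The tip at crop (300,400) is now past the bail (300,440), so the bail is in the mouth. Lift slowly, then check.

Emit:
drive_tool:
  gripper: [0, 0, 0, 0, 0, 0, 0, 0, 0, 0, 0, 0]
  dp:
    - [0, 0, -0.02]
    - [0, 0, -0.03]
    - [0, 0, -0.04]
    - [0, 0, -0.05]
    - [0, 0, -0.07]
    - [0, 0, -0.1]
    - [0, 0, -0.13]
    - [0, 0, -0.16]
    - [0, 0, -0.18]
    - [0, 0, -0.2]
    - [0, 0, -0.2]
    - [0, 0, -0.2]
  twist: [0, 0, 0, 0, 0, 0, 0, 0, 0, 0, 0, 0]

```text
time_s: 11.05
eef_pos: [457.4, -8.1, 220.0]
ee_rot: [-0.0, 0.998, -0.07, -0.0]
force: [-0.2, 0.2, -4.8]
grip_width: 0.203
```

```bash
python3 -c "
from h import *
b,K,T=cap('wrist','w10');s=ctrl.sense();print(s['eef_pos'],s['force'])
cv2.imwrite('pics/w10c.png',cv2.resize(b[60:300,200:440],None,fx=2.5,fy=2.5,interpolation=cv2.INTER_CUBIC))
"
```

```text
[457.41305558  -8.12194521 219.89086529] [ 0.83468475  0.98497974 -4.90726515]
```

View pics/w10c.png

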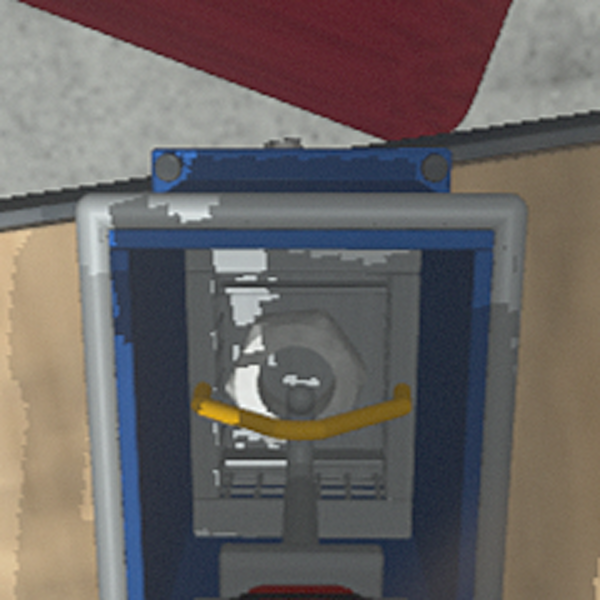

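The basket hangs level on the hook with the nut still in it, force +3.5 N. Continue up until it is clear.

Emit:
drive_tool:
  gripper: [0, 0, 0, 0, 0, 0, 0, 0, 0, 0, 0, 0, 0, 0]
  dp:
    - [0, 0, -0.02]
    - [0, 0, -0.06]
    - [0, 0, -0.11]
    - [0, 0, -0.17]
    - [0, 0, -0.23]
    - [0, 0, -0.3]
    - [0, 0, -0.37]
    - [0, 0, -0.44]
    - [0, 0, -0.5]
    - [0, 0, -0.56]
    - [0, 0, -0.61]
    - [0, 0, -0.64]
    - [0, 0, -0.64]
    - [0, 0, -0.64]
  twist: [0, 0, 0, 0, 0, 0, 0, 0, 0, 0, 0, 0, 0, 0]

```text
time_s: 12.5
eef_pos: [457.4, -8.1, 347.7]
ee_rot: [-0.0, 0.998, -0.07, -0.0]
force: [-0.4, -0.2, -4.6]
grip_width: 0.207
```

```bash
python3 -c "
from h import *
b,K,T=cap('wrist','w11');s=ctrl.sense();print(s['eef_pos'],s['force'],s['joints'])
cv2.imwrite('pics/w11c.png',cv2.resize(b[60:300,200:440],None,fx=2.5,fy=2.5,interpolation=cv2.INTER_CUBIC))
a,_,_=cap('scene','s11');cap('top','t11')
"
```

```text
[457.36595778  -8.09743886 347.5603937 ] [-1.10280824 -0.76668909 -3.78780107] [-2.74765794e-01  1.02289183e-01  1.45856375e+00 -1.82324202e-06
  1.58182865e+00  1.43671287e+00]
```

View pics/w11.png

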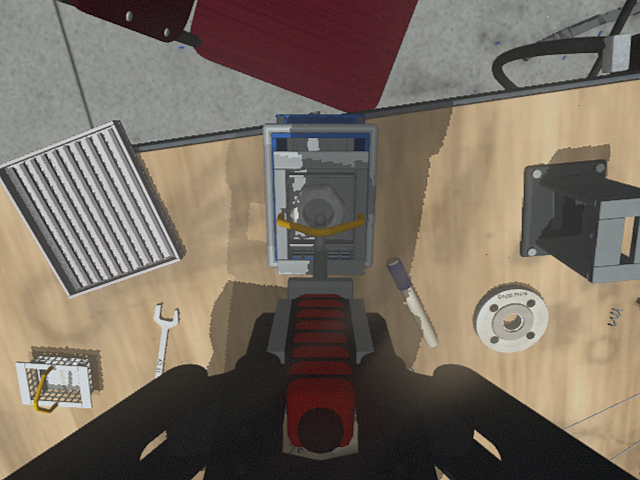

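View pics/s11.png

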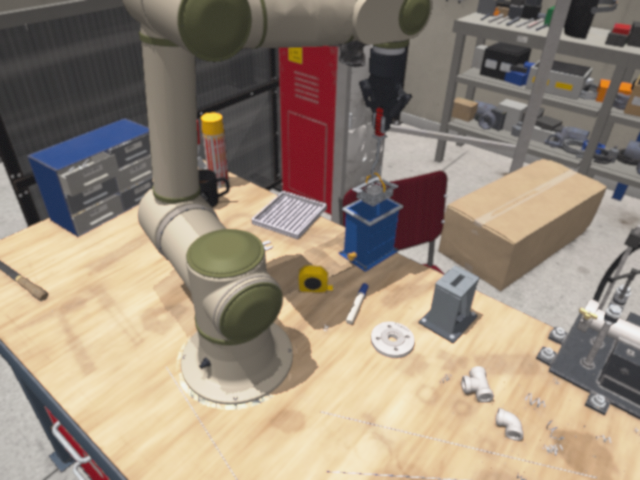

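View pics/t11.png

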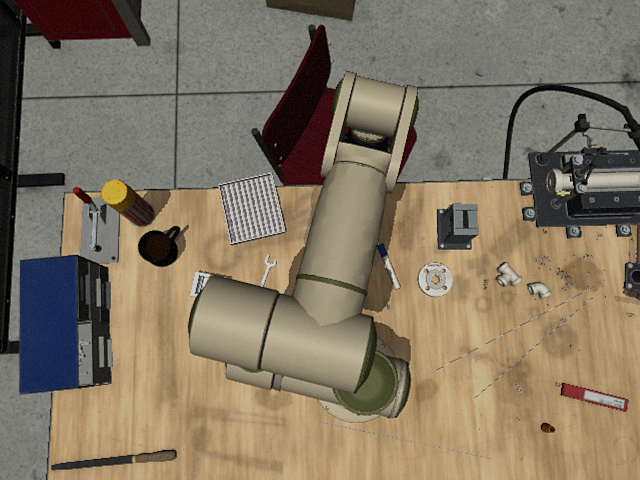

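Basket is out and clear, nut at wrist (321,210). Now the tray's position from two views, the wrist and the top.

```bash
python3 - <<'E'
from h import *
np.set_printoptions(precision=1,suppress=True)
_,K,T=load('w11');_,Kt,Tt=load('top0')
W={'A':(118,121),'B':(184,257),'C':(70,296),'D':(0,163)}
Q={'A':(271,175),'D':(220,185),'B':(285,233),'C':(232,243)}
c=lambda u,v:((u+.5)/4-.5+200,(v+.5)/4-.5+150)
Q={'D':c(76,142),'A':c(285,94),'B':c(341,326),'C':c(126,376)}
for k in 'ABCD': print(k,onz(K,T,*W[k],18),onz(Kt,Tt,*Q[k],18),tri(ray(K,T,*W[k]),ray(Kt,Tt,*Q[k])))
P=[onz(K,T,*W[k],18) for k in 'ABCD'];print("ctr",np.mean(P,0),np.mean([onz(Kt,Tt,*Q[k],18) for k in 'ABCD'],0))
for a,b in((0,1),(1,2),(2,3),(3,0)):
    d=P[b]-P[a];print(np.linalg.norm(d),np.arctan2(d[1],d[0]))
plan([439,255,348]);plan([420,120,348])
E
```

```text
A [545.4 195.7  18. ] [539.2 204.1  18. ] (array([545.9, 205.4,  -2.8]), [0.1548505869949245, 0.15485058699494902])
B [384.8 162.8  18. ] [377.1 169.3  18. ] (array([380.2, 169.4,   2.6]), [0.6302852994677873, 0.6302852994678266])
C [355.1 311.5  18. ] [347.5 311.8  18. ] (array([350.7, 314.7,  10.5]), [2.4574851363549897, 2.4574851363550265])
D [520.5 336.4  18. ] [509.4 345.5  18. ] (array([517.9, 350.1,  -2.3]), [2.3946495315297924, 2.394649531529773])
ctr [451.4 251.6  18. ] [443.3 257.6  18. ]
163.91320463734723 -2.9395076219989744
151.64061599050987 1.7683842254635693
167.28202836710264 0.1494575907533896
142.89056909513903 -1.3954423920538912
heading -0.1407 dist 263.8 dp [-0.2755, -1.2896, -0.0015] twist None
heading -0.1407 dist 133.5 dp [-0.2749, -0.608, -0.0016] twist None
```

The views agree within 8 mm, against tens of mm of room; tray centre ≈ (447,254), yaw ≈ 0.2. Carry the basket across gently, turning to match.

Emit:
drive_tool:
  gripper: [0, 0, 0, 0, 0, 0, 0, 0, 0, 0, 0, 0, 0, 0, 0]
  dp:
    - [0, -0.01, 0]
    - [-0.01, -0.04, 0]
    - [-0.02, -0.09, 0]
    - [-0.04, -0.16, 0]
    - [-0.06, -0.24, 0]
    - [-0.08, -0.32, 0]
    - [-0.1, -0.4, 0]
    - [-0.12, -0.48, 0]
    - [-0.14, -0.56, 0]
    - [-0.16, -0.64, 0]
    - [-0.18, -0.72, 0]
    - [-0.19, -0.79, 0]
    - [-0.2, -0.84, 0]
    - [-0.2, -0.87, 0]
    - [-0.2, -0.88, 0]
  twist: [0, -0.01, -0.03, -0.05, -0.07, -0.09, -0.11, -0.13, -0.15, -0.17, -0.19, -0.2, -0.21, -0.215, -0.215]

```text
time_s: 14.15
eef_pos: [442.6, 172.3, 348.1]
ee_rot: [-0.0, 0.995, 0.099, -0.0]
force: [0.3, 0.6, -4.6]
grip_width: 0.197
```

```bash
python3 -c "
from h import *
b,K,T=cap('wrist','w12');s=ctrl.sense();print(s['eef_pos'],s['force']);plan([447,254,348],0.2)
"
```

```text
[442.61109135 172.07438903 348.02510959] [-0.94322978  0.6790159  -4.9567616 ]
heading 0.1976 dist 82.0 dp [0.1019, -0.3974, 0.0001] twist -0.0016
```

View pics/w12.png

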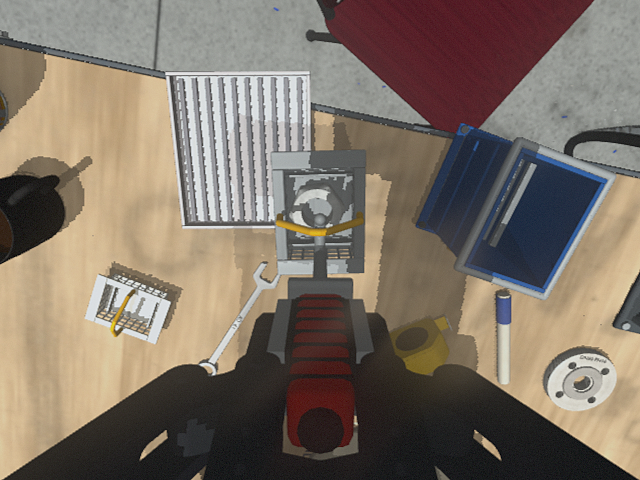

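```bash
python3 - <<'E'
from h import *
np.set_printoptions(precision=1,suppress=True)
_,K,T=load('w12')
A,B,C=[onz(K,T,*p,18) for p in((167,72),(310,72),(184,228))]
print(A,B,C,"ctr",(B+C)/2)
for p,q in((A,B),(C,A)): d=q-p;print(np.linalg.norm(d),np.arctan2(d[1],d[0]))
c=(B+C)/2;plan([c[0],c[1],348],0.2)
E
```

```text
[516.8 346.6  18. ] [545.7 202.2  18. ] [352.7 312.5  18. ] ctr [449.2 257.4  18. ]
147.30040096116045 -1.3728506016786652
167.60901944277194 0.20474744692922553
heading 0.1976 dist 85.5 dp [0.116, -0.4117, 0.0001] twist -0.0016
```

Tray measures 147 x 168 mm (expected 150 x 170), centre (449,257), yaw 0.2. Move over it and go most of the way down.

Emit:
drive_tool:
  gripper: [0, 0, 0, 0, 0, 0, 0, 0, 0, 0, 0, 0, 0, 0, 0, 0, 0, 0]
  dp:
    - [0.005, -0.02, 0]
    - [0.02, -0.07, 0]
    - [0.04, -0.14, 0]
    - [0.06, -0.22, 0]
    - [0.08, -0.3, 0]
    - [0.1, -0.36, 0]
    - [0.11, -0.4, 0]
    - [0.112, -0.41, 0]
    - [0.112, -0.41, 0.02]
    - [0.112, -0.41, 0.07]
    - [0.112, -0.41, 0.14]
    - [0.112, -0.41, 0.22]
    - [0.112, -0.41, 0.3]
    - [0.112, -0.41, 0.38]
    - [0.112, -0.41, 0.46]
    - [0.112, -0.41, 0.54]
    - [0.112, -0.41, 0.58]
    - [0.112, -0.41, 0.6]
  twist: [0, 0, 0, 0, 0, 0, 0, 0, 0, 0, 0, 0, 0, 0, 0, 0, 0, 0]

```text
time_s: 16.0
eef_pos: [448.3, 256.1, 227.2]
ee_rot: [0.0, 0.995, 0.098, -0.001]
force: [-0.6, -0.3, -4.2]
grip_width: 0.204
```

```bash
python3 -c "
from h import *
b,K,T=cap('wrist','w13');s=ctrl.sense();print(s['eef_pos'],s['force']);plan([449,257,186],0.2)
"
```

```text
[448.30331866 256.18600003 227.21937417] [-0.15122807 -0.94476752 -4.29071782]
heading 0.1966 dist 41.2 dp [0.0044, -0.0033, 0.2061] twist -0.0022
```

View pics/w13.png

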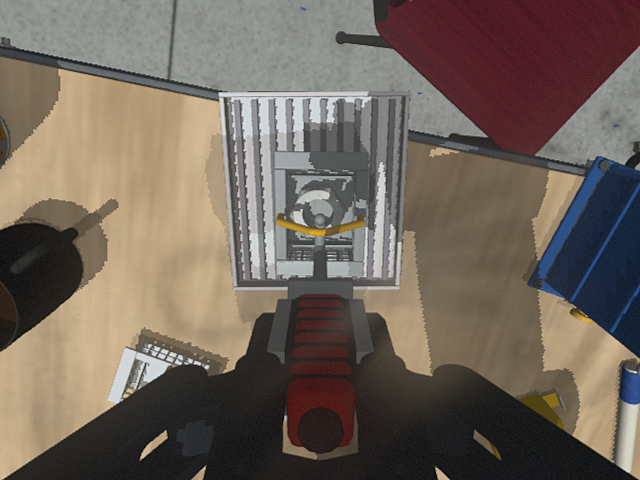

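The basket, at (320,210), is centred in the tray. Lower it slowly through contact (expected at TCP z ≈ 182).

Emit:
drive_tool:
  gripper: [0, 0, 0, 0, 0, 0, 0, 0, 0, 0, 0, 0, 0, 0, 0, 0, 0, 0, 0]
  dp:
    - [0, 0, 0.03]
    - [0, 0, 0.07]
    - [0, 0, 0.11]
    - [0, 0, 0.14]
    - [0, 0, 0.16]
    - [0, 0, 0.18]
    - [0, 0, 0.19]
    - [0, 0, 0.2]
    - [0, 0, 0.208]
    - [0, 0, 0.216]
    - [0, 0, 0.224]
    - [0, 0, 0.232]
    - [0, 0, 0.24]
    - [0, 0, 0.248]
    - [0, 0, 0.256]
    - [0, 0, 0.264]
    - [0, 0, 0.272]
    - [0, 0, 0.272]
    - [0, 0, 0.272]
  twist: [0, 0, 0, 0, 0, 0, 0, 0, 0, 0, 0, 0, 0, 0, 0, 0, 0, 0, 0]

```text
time_s: 17.95
eef_pos: [448.5, 256.5, 173.7]
ee_rot: [-0.0, 0.995, 0.098, 0.0]
force: [-0.7, 0.4, -1.4]
grip_width: 0.204
```

```bash
python3 -c "
from h import *
b,K,T=cap('wrist','w14');s=ctrl.sense();print(s['eef_pos'],s['force'])
cv2.imwrite('pics/w14c.png',cv2.resize(b[60:300,200:440],None,fx=2.5,fy=2.5,interpolation=cv2.INTER_CUBIC))
"
```

```text
[448.54499813 256.52342135 173.75775768] [-0.81656126  0.84001749 -1.20198992]
```

View pics/w14c.png

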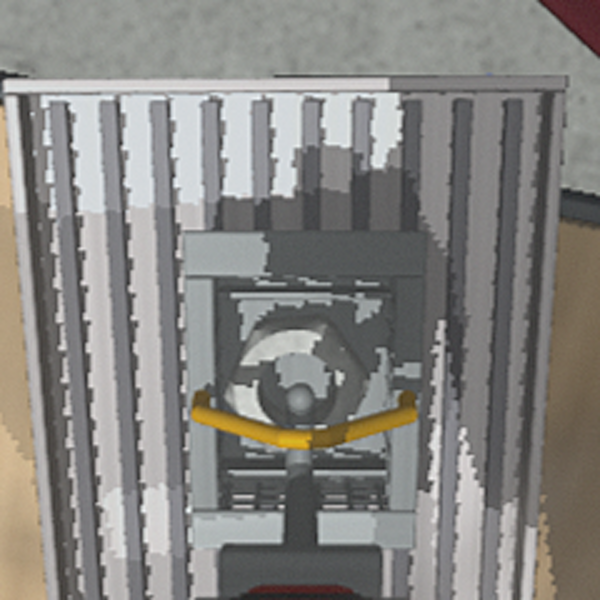

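The load is off the wrist, so the basket is resting upright. Lower 5 mm more, back out 28 mm along -x, then look before rising.

Emit:
drive_tool:
  gripper: [0, 0, 0, 0, 0, 0, 0, 0, 0, 0, 0]
  dp:
    - [0, 0, 0.01]
    - [0, 0, 0.025]
    - [0, 0, 0.025]
    - [0, 0, 0.025]
    - [-0.03, 0, 0.025]
    - [-0.06, 0, 0.025]
    - [-0.09, 0, 0.025]
    - [-0.12, 0, 0.025]
    - [-0.14, 0, 0.025]
    - [-0.14, 0, 0.025]
    - [-0.14, 0, 0.025]
  twist: [0, 0, 0, 0, 0, 0, 0, 0, 0, 0, 0]

```text
time_s: 19.1
eef_pos: [421.1, 251.1, 168.8]
ee_rot: [-0.0, 0.995, 0.098, 0.0]
force: [0.6, -0.6, -0.0]
grip_width: 0.198
```

```bash
python3 -c "
from h import *
b,K,T=cap('wrist','w15');s=ctrl.sense();print(s['eef_pos'],s['force'])
cv2.imwrite('pics/w15c.png',cv2.resize(b[60:300,200:440],None,fx=2.5,fy=2.5,interpolation=cv2.INTER_CUBIC))
"
```

```text
[421.21329335 251.05813593 168.75404427] [-0.08423085 -0.85149342 -1.25853845]
```

View pics/w15c.png

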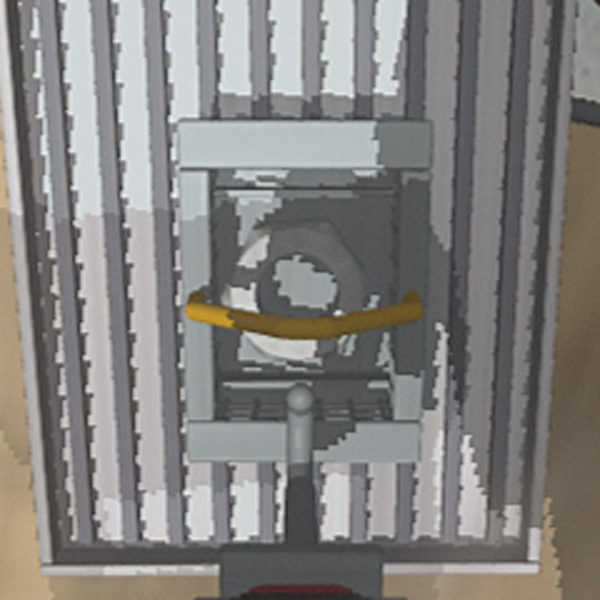

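Unhooked: the tip at crop (300,397) is clear of the bail at (300,328), and the basket is upright with its nut. Rise straight up and return towards the stand.

Emit:
drive_tool:
  gripper: [0, 0, 0, 0, 0, 0, 0, 0]
  dp:
    - [0, 0, -0.05]
    - [0, 0, -0.15]
    - [0, 0, -0.3]
    - [0, 0, -0.45]
    - [0, 0, -0.6]
    - [0, 0, -0.8]
    - [0, 0, -0.8]
    - [0, 0, -0.8]
  twist: [0, 0, 0, 0, 0, 0, 0, 0]

```text
time_s: 19.95
eef_pos: [421.1, 251.0, 329.3]
ee_rot: [-0.0, 0.995, 0.098, 0.001]
force: [-0.8, -0.6, -2.4]
grip_width: 0.2
```

```bash
python3 -c "
from h import *
b,K,T=cap('wrist','w16');s=ctrl.sense();print(s['eef_pos'],s['force']);plan([373.9,-282.2,329],-0.0291);plan([395,70,329])
"
```

```text
[420.84520594 250.93819318 328.24250757] [-0.50847007  0.01361915 -2.39853776]
heading 0.197 dist 535.2 dp [-0.7518, 2.5682, -0.0028] twist 0.1439
heading 0.197 dist 182.8 dp [-0.3038, 0.8619, -0.0034] twist None
```

View pics/w16.png

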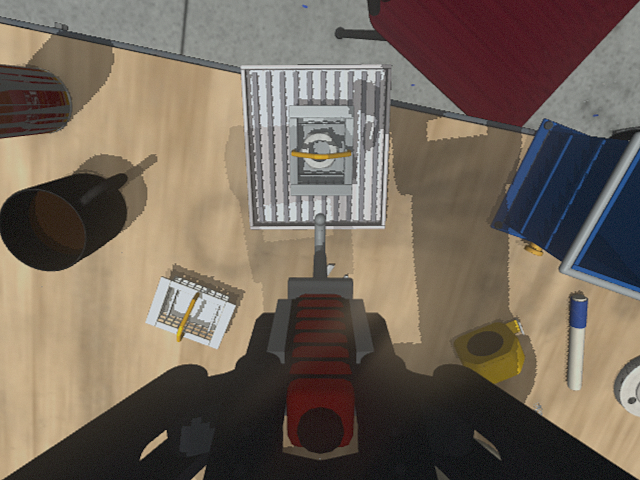

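The basket sits upright and centred in the tray at (321,150), nut in it. Going back: twist 0.144 and about 535 mm in three legs.

Emit:
drive_tool:
  gripper: [0, 0, 0, 0, 0, 0, 0, 0]
  dp:
    - [-0.03, 0.1, 0]
    - [-0.1, 0.3, 0]
    - [-0.16, 0.5, 0]
    - [-0.22, 0.7, 0]
    - [-0.28, 0.9, 0]
    - [-0.3, 0.96, 0]
    - [-0.3, 0.96, 0]
    - [-0.3, 0.96, 0]
  twist: [0.02, 0.05, 0.08, 0.11, 0.144, 0.144, 0.144, 0.144]

```text
time_s: 20.8
eef_pos: [399.6, 51.3, 328.0]
ee_rot: [-0.0, 1.0, -0.015, -0.001]
force: [0.5, -0.3, -1.2]
grip_width: 0.203
```

```bash
python3 -c "
from h import *
plan([373.9,-282.2,329],-0.0291)
"
```

```text
heading -0.0295 dist 334.5 dp [-0.0794, 1.6706, -0.0055] twist -0.0003
```

Emit:
drive_tool:
  gripper: [0, 0, 0, 0, 0, 0, 0, 0]
  dp:
    - [0, 0.1, 0]
    - [-0.02, 0.3, 0]
    - [-0.03, 0.5, 0]
    - [-0.04, 0.7, 0]
    - [-0.05, 0.9, 0]
    - [-0.05, 0.97, 0]
    - [-0.05, 0.97, 0]
    - [-0.05, 0.97, 0]
  twist: [0, 0, 0, 0, 0, 0, 0, 0]

```text
time_s: 21.6
eef_pos: [384.5, -141.4, 328.5]
ee_rot: [-0.0, 1.0, -0.014, -0.0]
force: [0.9, 0.2, -1.4]
grip_width: 0.203
```

```bash
python3 -c "
from h import *
cap('wrist','w17');plan([373.9,-282.2,329],-0.0291)
"
```

```text
heading -0.0273 dist 141.4 dp [-0.0335, 0.7062, -0.0024] twist 0.0012
```

Emit:
drive_tool:
  gripper: [0, 0, 0, 0, 0, 0, 0, 0]
  dp:
    - [-0.01, 0.1, 0]
    - [-0.02, 0.3, 0]
    - [-0.033, 0.5, 0]
    - [-0.033, 0.65, 0]
    - [-0.033, 0.706, 0]
    - [-0.033, 0.706, 0]
    - [-0.033, 0.706, 0]
    - [-0.033, 0.706, 0]
  twist: [0.001, 0.001, 0.001, 0.001, 0.001, 0.001, 0.001, 0.001]

```text
time_s: 22.45
eef_pos: [373.8, -282.1, 329.0]
ee_rot: [0.0, 1.0, -0.014, 0.0]
force: [-0.7, -0.4, -0.3]
grip_width: 0.199
```

```bash
python3 -c "
from h import *
b,K,T=cap('wrist','w18');plan([373.9,-282.2,329],-0.0291);plan([373.9,-282.2,234],-0.0291)
print(ctrl.sense()['joints'])
I,_,_=load('w4')
cv2.imwrite('pics/w18c.png',np.hstack([cv2.resize(x[100:300,240:400],None,fx=2.4,fy=2.4,interpolation=cv2.INTER_CUBIC) for x in(I,b)]))
"
```

```text
heading -0.0291 dist 0.2 dp [0.0007, -0.0006, 0.0001] twist 0.0
heading -0.0291 dist 95.0 dp [0.0005, -0.0007, 0.4751] twist 0.0
[-8.97917279e-01  1.31644806e-01  1.47213873e+00  1.80552929e-04
  1.53738437e+00  7.01951799e-01]
```

View pics/w18c.png

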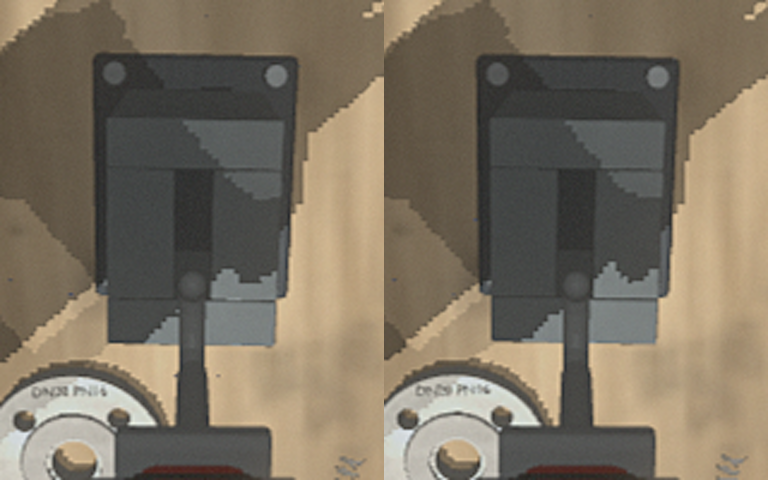

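The view matches the one taken just after lift-out, so the rod hasn't shifted in the grip. Lower into the slot.

Emit:
drive_tool:
  gripper: [0, 0, 0, 0, 0, 0, 0, 0, 0, 0]
  dp:
    - [0, 0, 0.1]
    - [0, 0, 0.2]
    - [0, 0, 0.3]
    - [0, 0, 0.38]
    - [0, 0, 0.42]
    - [0, 0, 0.45]
    - [0, 0, 0.48]
    - [0, 0, 0.51]
    - [0, 0, 0.53]
    - [0, 0, 0.53]
  twist: [0, 0, 0, 0, 0, 0, 0, 0, 0, 0]

```text
time_s: 23.5
eef_pos: [373.3, -283.5, 222.3]
ee_rot: [-0.0, 1.0, -0.015, -0.0]
force: [0.8, 0.2, -1.4]
grip_width: 0.201
```

```bash
python3 -c "
from h import *
b,K,T=cap('wrist','w19');s=ctrl.sense();print(s['force']);plan([373.9,-282.2,136.8],-0.0291)
cv2.imwrite('pics/w19c.png',cv2.resize(b[100:300,220:420],None,fx=2.8,fy=2.8,interpolation=cv2.INTER_CUBIC))
"
```

```text
[-0.83030499  0.34213042 -1.31931313]
heading -0.0308 dist 85.9 dp [0.0022, -0.0069, 0.4294] twist -0.0011
```

View pics/w19c.png

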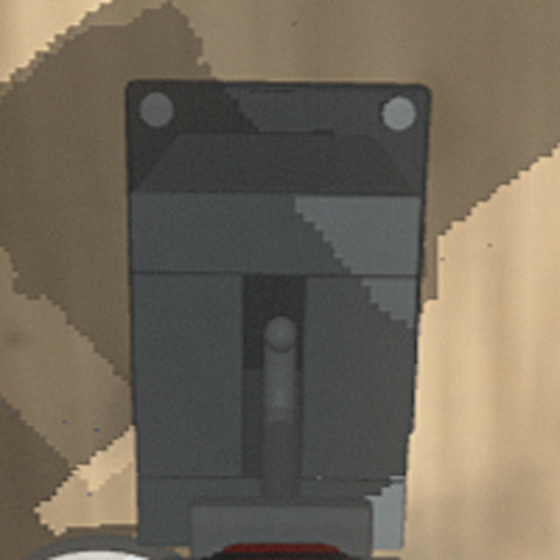

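The hook tip (280,333) is in the slot, about 1.3 mm off to the right. Correct that and lower until the collar rests.

Emit:
drive_tool:
  gripper: [0, 0, 0, 0, 0, 0, 0, 0, 0, 0, 0, 0, 0]
  dp:
    - [0.002, -0.006, 0]
    - [0.002, -0.006, 0.05]
    - [0.002, -0.006, 0.1]
    - [0.002, -0.006, 0.16]
    - [0.002, -0.006, 0.22]
    - [0.002, -0.006, 0.28]
    - [0.002, -0.006, 0.33]
    - [0.002, -0.006, 0.37]
    - [0.002, -0.006, 0.39]
    - [0.002, -0.006, 0.405]
    - [0.002, -0.006, 0.415]
    - [0.002, -0.006, 0.422]
    - [0.002, -0.006, 0.422]
  twist: [0, 0, 0, 0, 0, 0, 0, 0, 0, 0, 0, 0, 0]

```text
time_s: 24.85
eef_pos: [373.9, -282.4, 138.4]
ee_rot: [0.0, 1.0, -0.015, 0.0]
force: [0.0, 0.3, -0.7]
grip_width: 0.202
```

```bash
python3 -c "
from h import *
b,K,T=cap('wrist','w20');s=ctrl.sense();print(s['force'],s['eef_pos'],s['wrist_torque'])
cv2.imwrite('pics/w20c.png',cv2.resize(b[100:300,220:420],None,fx=2.8,fy=2.8,interpolation=cv2.INTER_CUBIC))
"
```

```text
[ 0.43718559 -1.09667632 -1.04987394] [ 373.91627499 -282.43601613  138.44428106] [-7.97211080e-06  1.45524038e-04  5.02156207e-03]
```

View pics/w20c.png

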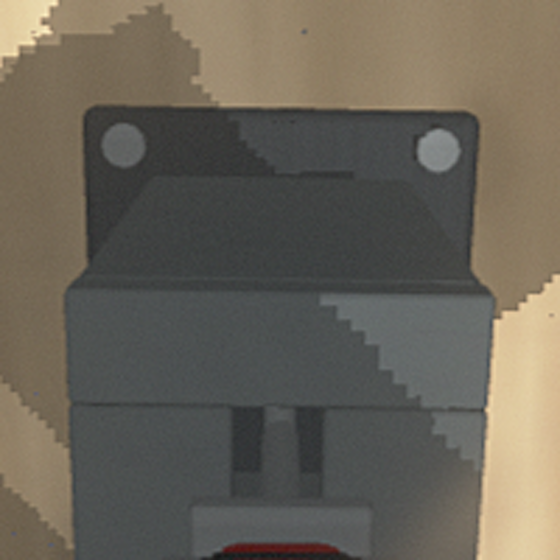

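Emit:
drive_tool:
  gripper: [0, 0, 0, 0, 0]
  dp:
    - [0, 0, 0.004]
    - [0, 0, 0.008]
    - [0, 0, 0.01]
    - [0, 0, 0.01]
    - [0, 0, 0.01]
  twist: [0, 0, 0, 0, 0]

```text
time_s: 25.4
eef_pos: [373.9, -282.4, 136.4]
ee_rot: [0.0, 1.0, -0.015, 0.0]
force: [-0.7, 0.5, 2.2]
grip_width: 0.196
```

Contact (+2.2 N). Release.

Emit:
drive_tool:
  gripper: [0.3, 0.6, 1, 1, 1, 1, 1, 1]
  dp:
    - [0, 0, 0]
    - [0, 0, 0]
    - [0, 0, 0]
    - [0, 0, 0]
    - [0, 0, 0]
    - [0, 0, 0]
    - [0, 0, 0]
    - [0, 0, 0]
  twist: [0, 0, 0, 0, 0, 0, 0, 0]

```text
time_s: 26.2
eef_pos: [373.8, -282.4, 136.3]
ee_rot: [-0.0, 1.0, -0.015, -0.0]
force: [0.0, -0.4, -1.0]
grip_width: 0.994
```

Emit:
drive_tool:
  gripper: [1, 1, 1, 1, 1, 1, 1, 1]
  dp:
    - [0, 0, -0.03]
    - [0, 0, -0.1]
    - [0, 0, -0.25]
    - [0, 0, -0.45]
    - [0, 0, -0.65]
    - [0, 0, -0.85]
    - [-0.1, 0, -0.85]
    - [-0.1, 0, -0.85]
  twist: [0, 0, 0, 0, 0, 0, 0, 0]

```text
time_s: 27.0
eef_pos: [353.1, -281.8, 307.5]
ee_rot: [0.001, 1.0, -0.016, 0.001]
force: [-0.1, 1.1, -0.7]
grip_width: 0.997
```

```bash
python3 -c "
from h import *
b,K,T=cap('wrist','w21');s=ctrl.sense();print(s['eef_pos'],s['force'],s['time_s'])
a,_,_=cap('scene','s21');t,_,_=cap('top','t21')
f=lambda x:cv2.resize(x,(390,300),interpolation=cv2.INTER_CUBIC)
cv2.imwrite('pics/fin.png',np.vstack([np.hstack([f(b),f(a[220:350,380:550])]),np.hstack([f(t[150:260,180:323]),f(a[170:270,230:360])])]))
"
```

```text
[ 353.58742582 -281.69417212  306.66299422] [-0.79336615  0.03868659  0.36654685] 27.05
```

View pics/fin.png

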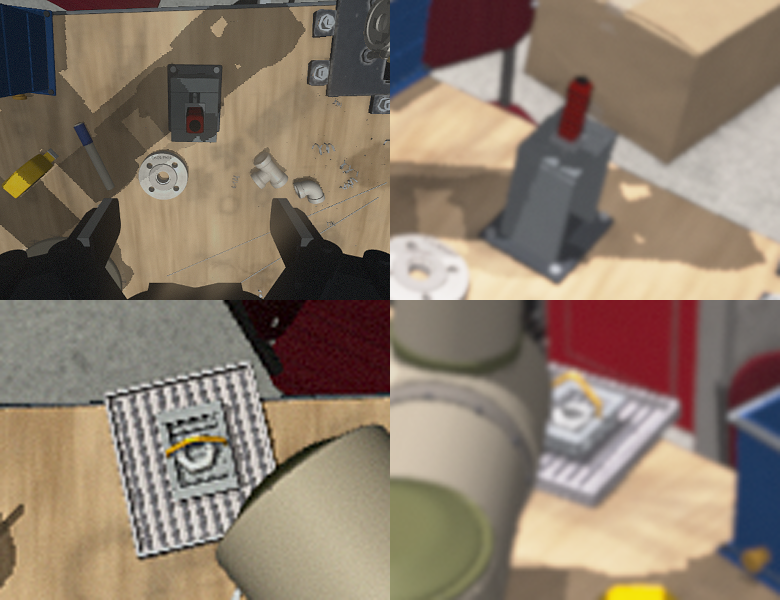

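The rod stands upright in its slot and the basket sits upright in the tray with its nut. One seating check on the handle top, then hand in.

```bash
python3 - <<'E'
from h import *
I,K,T=load('w21');h=cv2.cvtColor(I,cv2.COLOR_BGR2HSV)
m=(((h[...,0]<8)|(h[...,0]>172))&(h[...,1]>120)&(h[...,2]>60)).astype(np.uint8);m[:, :280]=0;m[:,380:]=0;m[300:]=0
ys,xs=np.where(m);print(xs.min(),xs.max(),ys.min(),ys.max())
print("expected seated disc px",proj(K,T,[373.5,-282.8,189]))
cv2.imwrite('pics/fh.png',cv2.resize(I[90:250,240:400],None,fx=3.5,fy=3.5,interpolation=cv2.INTER_CUBIC))
E
```

```text
306 333 172 212
expected seated disc px [318.81158214 200.55399496]
```

View pics/fh.png

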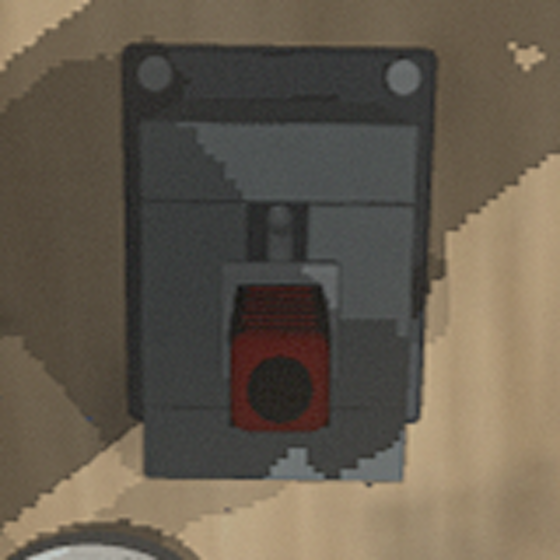

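The disc is at crop (280,388), i.e. pixel (319.5,200.5). The prediction for a seated rod was (318.8,200.6), so it is fully seated.

```bash
python3 -c "
from rig import job
print(job.finish_job())"
```

```text
the job is handed in; nothing more can be done
None
```

The job is done and handed in at about 27 s. I took the rod from its stand, hooked the basket by its bail and lifted it out of the tank. I then set it down in the tray, unhooked it and hung the rod back in its slot. The gripper touched only the rod handle, and the mug and white look-alike basket were left alone.

**Final checks:**
- **Basket:** it sits upright near the middle of the tray with the nut in it, seen from the wrist, top and scene cameras. The wrist load dropped back to the rod alone when the basket was set down.
- **Rod:** it is seated upright in the slot; its handle top is within 1 pixel of where it was measured at the start. The gripper is open and clear of it.

**Disagreements:**
- **Tray position:** an early wrist view and the top view differed by about 8 mm. A closer wrist view settled it, and the basket landed well inside the tray.
- **Bail height:** a rough check from the top camera gave about 72 mm against the expected 78 mm. I trusted the closer wrist measurement, which put the bail's knee at 56.2 mm (expected 56 mm). The basket then lifted as planned.

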